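# Load an orbital shaker in balance and set it running

### The arm

A 6-joint arm with a two-finger parallel gripper is mounted at the origin on a cart in front of the work surface, level with it; the furniture and walls round the work are solid. World frame = base frame: x ahead of the robot, y to its left, z up, the work surface at z = 0. Lengths are in m, angles in degrees, forces in N, time in s.
With the tool pointing down it reaches from about 0.35 to 0.875 m from the base axis. Payload 4.2 kg.
Tool frame: the origin (TCP) lies midway between the tips of the shut fingers; the grasp point (between the pads) lies 19 mm behind it; y points along the fingers, z is the direction in which the jaws open and shut, and the axes are right-handed (so a half turn about y gives the same grasp; the last joint's range is limited). The gripper opens to 87 mm and grips with 3 to 60 N. Pads are 19 mm wide; open, the fingers measure 117 mm over their backs; the gripper's body (75 mm by 190 mm) begins 51 mm behind the grasp point.
Start: joints at [-58.121, 22.042, 0.453, 0, -68.411, -14.817], TCP at [0.183, -0.597, 0.223] pointing down, gripper open.
Joint ranges: [-179.83, 179.83], [-69.29, 118.12], [-61.27, 80.66], [-181.25, 117.63], [-171.15, -9.14], [-177.46, 177.46]. Speed limits (degrees/s): [159.86, 159.86, 180, 180, 180, 180].

### API

Orientations are given as [roll, pitch, yaw] about the fixed x, y, z axes, in that order (R = Rz(yaw) Ry(pitch) Rx(roll)).
In Python, from workcell import env gives the robot as it stands. The module is installed in compiled form; this text tells all that it offers. Calls block until the motion is done:
- env.goto(position, orientation): joint-space move of the TCP to a pose.
- env.move_straight(position, rotation=None, rate=0.15, force_limit=None): straight line of the TCP; rotation=None keeps the orientation; rate is the mean speed in m/s. With force_limit (N) it stops when the force on the tool has changed by that much, and returns True; else False.
- env.set_joints(angles): joint-space move.
- env.gripper_to(opening, grasp_force=None): opening from 0.0 (shut) to 1.0 (fully open); grasp_force is the grip in N (None keeps the last); returns when the fingers have stopped.
- env.dwell(seconds).
- env.inverse_kinematics(position, orientation): joint angles nearest the present ones, or None.
- env.read_state(): the state.
- env.grab_frame(name): name is "scene" or "top" or "wrist"; returns a dict with "image" (400x640x3 uint8, blue, green, red), "fx", "fy", "cx", "cy" (pixels), "position" and "orientation" of the camera in the world. Camera axes: x right, y up, looking along -z (the intrinsics and any distortion apply to the point x, -y, -z); pixel columns grow to the right and rows downward; lengths in m; the calibration is good to about 2 mm. The wrist camera is an equidistant fisheye: a pixel r from the principal point sees the ray r / f radians off the axis. A picture is of the moment at which its call begins. There is no depth.
A pose or a line that the arm cannot do raises env.Unreachable and nothing moves.
- env.close_job(): hands the job in, once; it reports no verdict.
Trained networks look in a picture, given as the dict that the camera call returned (one of the last four; its "shot" number tells which), for a name from the list of things; names that differ only in an ending like _2 or _b are one class to them, and where a whole thing is asked for, a point or a joint stands for the part that bears it (a point fixed in the world has none). Each returns a list of dicts, best first, with "score" (0 to 1); they miss things now and then, are a little off and sometimes report something else, mostly with a low value. They report only what shows in the picture. A call takes as long as a camera call.
- env.search_frame(picture, thing): "xyz" ([x, y, z] in m, in world coordinates, good to about 4 mm: the middle of the surface that is visible of it).
- env.trace(picture, thing): "mask" (400x640 bool, what is visible of it).
The state is a dict: "clock": time; "joint_positions": joint angles; "qvel": joint speeds; "joint_torque": joint torques, N m; "position": TCP position; "tool_rot": TCP orientation; "force": force on the tool from outside, world axes, zero at the start; "wrist_torque": the same for the moment, N m; "opening": opening from 0.0 (shut) to 1.0 (fully open).
Only numpy, scipy, OpenCV 4.12 (cv2) and the standard library are available. Lean on these libraries where they do the work, as an engineer would, in place of code of your own. Each camera call takes 0.05 s, during which the arm holds its last target.

### The job

Load the shaker: seat every sample block (the ones with tubes) fully down on the platform's pegs so that each stands diagonally opposite a block of the same length. A solid balance block stays on the platform only as the opposite number of a sample block that has no partner of its length; stand every balance block that is not needed upright in the parking tray. When the platform is loaded, with all four seats filled, push the run lever right over to the back, let go of everything, and leave the petri dish and roll of tape behind the shaker alone.

Things in the scene. Friction and masses are not known exactly. Their poses are not given: they have to be found in the camera images.
- long_a_c (a point): Sample block, 90 (y) x 56 (x) x 40 mm aluminium, low capped tubes on top; grip fin on top 14 mm thick (x), 44 long (y), 40 to 85 mm above the underside; 0.4 kg. Underside: two 16 mm square sockets, 15 deep, 18 mm either side of the middle along y; may sit turned half round. This point: on the middle axis, 42.5 mm above the underside; z up. May be absent
- long_b_c (a point): Sample block, 90 (y) x 56 (x) x 40 mm aluminium, low capped tubes on top; grip fin on top 14 mm thick (x), 44 long (y), 40 to 85 mm above the underside; 0.4 kg. Underside: two 16 mm square sockets, 15 deep, 18 mm either side of the middle along y; may sit turned half round. This point: on the middle axis, 42.5 mm above the underside; z up. May be absent
- short_a_c (a point): Sample block, 60 (y) x 56 (x) x 40 mm aluminium, low capped tubes on top; grip fin on top 14 mm thick (x), 44 long (y), 40 to 85 mm above the underside; 0.4 kg. Underside: two 16 mm square sockets, 15 deep, 18 mm either side of the middle along y; may sit turned half round. This point: on the middle axis, 42.5 mm above the underside; z up. May be absent
- short_b_c (a point): Sample block, 60 (y) x 56 (x) x 40 mm aluminium, low capped tubes on top; grip fin on top 14 mm thick (x), 44 long (y), 40 to 85 mm above the underside; 0.4 kg. Underside: two 16 mm square sockets, 15 deep, 18 mm either side of the middle along y; may sit turned half round. This point: on the middle axis, 42.5 mm above the underside; z up. May be absent
- balance_long_c (a point): Balance block, 90 (y) x 56 (x) x 40 mm aluminium, plain top, no tubes; grip fin on top 14 mm thick (x), 44 long (y), 40 to 85 mm above the underside; 0.4 kg. Underside: two 16 mm square sockets, 15 deep, 18 mm either side of the middle along y; may sit turned half round. This point: on the middle axis, 42.5 mm above the underside; z up. Starts on a seat
- balance_short_c (a point): Balance block, 60 (y) x 56 (x) x 40 mm aluminium, plain top, no tubes; grip fin on top 14 mm thick (x), 44 long (y), 40 to 85 mm above the underside; 0.4 kg. Underside: two 16 mm square sockets, 15 deep, 18 mm either side of the middle along y; may sit turned half round. This point: on the middle axis, 42.5 mm above the underside; z up. Starts on a seat
- seat_0 (a point): Centre of the front right seat, on the upper face of the fixed platform (160 x 206 mm, 58 mm above the worktop). Two pegs, 12 mm thick, 12 tall, conical tips, 18 mm either side along y; a seated block has its y along this y (z up). Seats are 88 mm apart in x, 105 in y; seat_3 is diagonally opposite
- seat_1 (a point): Centre of the front left seat, on the upper face of the fixed platform (160 x 206 mm, 58 mm above the worktop). Two pegs, 12 mm thick, 12 tall, conical tips, 18 mm either side along y; a seated block has its y along this y (z up). Seats are 88 mm apart in x, 105 in y; seat_2 is diagonally opposite
- seat_2 (a point): Centre of the back right seat, on the upper face of the fixed platform (160 x 206 mm, 58 mm above the worktop). Two pegs, 12 mm thick, 12 tall, conical tips, 18 mm either side along y; a seated block has its y along this y (z up). Seats are 88 mm apart in x, 105 in y; seat_1 is diagonally opposite
- seat_3 (a point): Centre of the back left seat, on the upper face of the fixed platform (160 x 206 mm, 58 mm above the worktop). Two pegs, 12 mm thick, 12 tall, conical tips, 18 mm either side along y; a seated block has its y along this y (z up). Seats are 88 mm apart in x, 105 in y; seat_0 is diagonally opposite
- run_lever_tip (a point): Tip of the black run lever on the shaker's console, at the front left of the platform. The lever swings about an axis parallel to the shaker's y axis; the tip is about 60 mm from the pivot
- run_lever (a joint): Lever angle, rad: about 0 = leaning to the front (towards the robot; stopped), 1.0 = fully over to the back (running). It stays where it is left; a light push on the tip moves it
- tray_floor (a point): Centre of the floor of the flat grey parking tray (inside 172 x 132 mm, long side along its x axis, floor 4 mm above the worktop, rim 4 mm above the floor), fixed, at the left. z is up
- petri: Bystander: closed petri dish, 60 mm wide, 15 mm high; origin at the centre of its underside. Leave alone
- tape: Bystander: roll of tape, 60 mm wide, 19 mm high; origin at the centre of its underside. Leave alone
- microscope_a: Fixed microscope, 0.41 m tall, between the shaker and the sample blocks; origin on the worktop under its stage. It reaches 0.1 m from here towards the robot (the eyepieces at that front, 0.35 to 0.41 m up), 0.1 m to the right and 0.15 m to the left: carry things past it on the robot's side. A fixed yellow instrument, 0.22 m tall, stands beyond the blocks at the left

How it is judged (in metres and radians):
On the way, in this order (a step that is already met when the one before it is completed fails the run):
1. with the lever still at the front, all four seats are filled: every sample block seated, diagonally opposite a block of its own length, and every balance block not needed parked in the tray (((horizontal distance between long_a_c and seat_0 below 0.006 m and z of long_a_c in the frame of seat_0 between 0.039 and 0.0455 m and angle between long_a_c's own z axis and vertical below 0.06 rad and angle between the y axis of long_a_c and the y axis of seat_0, either way round below 0.15 rad) or (horizontal distance between long_a_c and seat_1 below 0.006 m and z of long_a_c in the frame of seat_1 between 0.039 and 0.0455 m and angle between long_a_c's own z axis and vertical below 0.06 rad and angle between the y axis of long_a_c and the y axis of seat_1, either way round below 0.15 rad) or (horizontal distance between long_a_c and seat_2 below 0.006 m and z of long_a_c in the frame of seat_2 between 0.039 and 0.0455 m and angle between long_a_c's own z axis and vertical below 0.06 rad and angle between the y axis of long_a_c and the y axis of seat_2, either way round below 0.15 rad) or (horizontal distance between long_a_c and seat_3 below 0.006 m and z of long_a_c in the frame of seat_3 between 0.039 and 0.0455 m and angle between long_a_c's own z axis and vertical below 0.06 rad and angle between the y axis of long_a_c and the y axis of seat_3, either way round below 0.15 rad)) and ((horizontal distance between long_b_c and seat_0 below 0.006 m and z of long_b_c in the frame of seat_0 between 0.039 and 0.0455 m and angle between long_b_c's own z axis and vertical below 0.06 rad and angle between the y axis of long_b_c and the y axis of seat_0, either way round below 0.15 rad) or (horizontal distance between long_b_c and seat_1 below 0.006 m and z of long_b_c in the frame of seat_1 between 0.039 and 0.0455 m and angle between long_b_c's own z axis and vertical below 0.06 rad and angle between the y axis of long_b_c and the y axis of seat_1, either way round below 0.15 rad) or (horizontal distance between long_b_c and seat_2 below 0.006 m and z of long_b_c in the frame of seat_2 between 0.039 and 0.0455 m and angle between long_b_c's own z axis and vertical below 0.06 rad and angle between the y axis of long_b_c and the y axis of seat_2, either way round below 0.15 rad) or (horizontal distance between long_b_c and seat_3 below 0.006 m and z of long_b_c in the frame of seat_3 between 0.039 and 0.0455 m and angle between long_b_c's own z axis and vertical below 0.06 rad and angle between the y axis of long_b_c and the y axis of seat_3, either way round below 0.15 rad)) and ((horizontal distance between short_a_c and seat_0 below 0.006 m and z of short_a_c in the frame of seat_0 between 0.039 and 0.0455 m and angle between short_a_c's own z axis and vertical below 0.06 rad and angle between the y axis of short_a_c and the y axis of seat_0, either way round below 0.15 rad) or (horizontal distance between short_a_c and seat_1 below 0.006 m and z of short_a_c in the frame of seat_1 between 0.039 and 0.0455 m and angle between short_a_c's own z axis and vertical below 0.06 rad and angle between the y axis of short_a_c and the y axis of seat_1, either way round below 0.15 rad) or (horizontal distance between short_a_c and seat_2 below 0.006 m and z of short_a_c in the frame of seat_2 between 0.039 and 0.0455 m and angle between short_a_c's own z axis and vertical below 0.06 rad and angle between the y axis of short_a_c and the y axis of seat_2, either way round below 0.15 rad) or (horizontal distance between short_a_c and seat_3 below 0.006 m and z of short_a_c in the frame of seat_3 between 0.039 and 0.0455 m and angle between short_a_c's own z axis and vertical below 0.06 rad and angle between the y axis of short_a_c and the y axis of seat_3, either way round below 0.15 rad)) and ((horizontal distance between short_b_c and seat_0 below 0.006 m and z of short_b_c in the frame of seat_0 between 0.039 and 0.0455 m and angle between short_b_c's own z axis and vertical below 0.06 rad and angle between the y axis of short_b_c and the y axis of seat_0, either way round below 0.15 rad) or (horizontal distance between short_b_c and seat_1 below 0.006 m and z of short_b_c in the frame of seat_1 between 0.039 and 0.0455 m and angle between short_b_c's own z axis and vertical below 0.06 rad and angle between the y axis of short_b_c and the y axis of seat_1, either way round below 0.15 rad) or (horizontal distance between short_b_c and seat_2 below 0.006 m and z of short_b_c in the frame of seat_2 between 0.039 and 0.0455 m and angle between short_b_c's own z axis and vertical below 0.06 rad and angle between the y axis of short_b_c and the y axis of seat_2, either way round below 0.15 rad) or (horizontal distance between short_b_c and seat_3 below 0.006 m and z of short_b_c in the frame of seat_3 between 0.039 and 0.0455 m and angle between short_b_c's own z axis and vertical below 0.06 rad and angle between the y axis of short_b_c and the y axis of seat_3, either way round below 0.15 rad)) and ((horizontal distance between long_a_c and seat_0 below 0.006 m and z of long_a_c in the frame of seat_0 between 0.039 and 0.0455 m and angle between long_a_c's own z axis and vertical below 0.06 rad and angle between the y axis of long_a_c and the y axis of seat_0, either way round below 0.15 rad) or (horizontal distance between long_b_c and seat_0 below 0.006 m and z of long_b_c in the frame of seat_0 between 0.039 and 0.0455 m and angle between long_b_c's own z axis and vertical below 0.06 rad and angle between the y axis of long_b_c and the y axis of seat_0, either way round below 0.15 rad) or (horizontal distance between short_a_c and seat_0 below 0.006 m and z of short_a_c in the frame of seat_0 between 0.039 and 0.0455 m and angle between short_a_c's own z axis and vertical below 0.06 rad and angle between the y axis of short_a_c and the y axis of seat_0, either way round below 0.15 rad) or (horizontal distance between short_b_c and seat_0 below 0.006 m and z of short_b_c in the frame of seat_0 between 0.039 and 0.0455 m and angle between short_b_c's own z axis and vertical below 0.06 rad and angle between the y axis of short_b_c and the y axis of seat_0, either way round below 0.15 rad) or (horizontal distance between balance_long_c and seat_0 below 0.006 m and z of balance_long_c in the frame of seat_0 between 0.039 and 0.0455 m and angle between balance_long_c's own z axis and vertical below 0.06 rad and angle between the y axis of balance_long_c and the y axis of seat_0, either way round below 0.15 rad) or (horizontal distance between balance_short_c and seat_0 below 0.006 m and z of balance_short_c in the frame of seat_0 between 0.039 and 0.0455 m and angle between balance_short_c's own z axis and vertical below 0.06 rad and angle between the y axis of balance_short_c and the y axis of seat_0, either way round below 0.15 rad)) and ((horizontal distance between long_a_c and seat_1 below 0.006 m and z of long_a_c in the frame of seat_1 between 0.039 and 0.0455 m and angle between long_a_c's own z axis and vertical below 0.06 rad and angle between the y axis of long_a_c and the y axis of seat_1, either way round below 0.15 rad) or (horizontal distance between long_b_c and seat_1 below 0.006 m and z of long_b_c in the frame of seat_1 between 0.039 and 0.0455 m and angle between long_b_c's own z axis and vertical below 0.06 rad and angle between the y axis of long_b_c and the y axis of seat_1, either way round below 0.15 rad) or (horizontal distance between short_a_c and seat_1 below 0.006 m and z of short_a_c in the frame of seat_1 between 0.039 and 0.0455 m and angle between short_a_c's own z axis and vertical below 0.06 rad and angle between the y axis of short_a_c and the y axis of seat_1, either way round below 0.15 rad) or (horizontal distance between short_b_c and seat_1 below 0.006 m and z of short_b_c in the frame of seat_1 between 0.039 and 0.0455 m and angle between short_b_c's own z axis and vertical below 0.06 rad and angle between the y axis of short_b_c and the y axis of seat_1, either way round below 0.15 rad) or (horizontal distance between balance_long_c and seat_1 below 0.006 m and z of balance_long_c in the frame of seat_1 between 0.039 and 0.0455 m and angle between balance_long_c's own z axis and vertical below 0.06 rad and angle between the y axis of balance_long_c and the y axis of seat_1, either way round below 0.15 rad) or (horizontal distance between balance_short_c and seat_1 below 0.006 m and z of balance_short_c in the frame of seat_1 between 0.039 and 0.0455 m and angle between balance_short_c's own z axis and vertical below 0.06 rad and angle between the y axis of balance_short_c and the y axis of seat_1, either way round below 0.15 rad)) and ((horizontal distance between long_a_c and seat_2 below 0.006 m and z of long_a_c in the frame of seat_2 between 0.039 and 0.0455 m and angle between long_a_c's own z axis and vertical below 0.06 rad and angle between the y axis of long_a_c and the y axis of seat_2, either way round below 0.15 rad) or (horizontal distance between long_b_c and seat_2 below 0.006 m and z of long_b_c in the frame of seat_2 between 0.039 and 0.0455 m and angle between long_b_c's own z axis and vertical below 0.06 rad and angle between the y axis of long_b_c and the y axis of seat_2, either way round below 0.15 rad) or (horizontal distance between short_a_c and seat_2 below 0.006 m and z of short_a_c in the frame of seat_2 between 0.039 and 0.0455 m and angle between short_a_c's own z axis and vertical below 0.06 rad and angle between the y axis of short_a_c and the y axis of seat_2, either way round below 0.15 rad) or (horizontal distance between short_b_c and seat_2 below 0.006 m and z of short_b_c in the frame of seat_2 between 0.039 and 0.0455 m and angle between short_b_c's own z axis and vertical below 0.06 rad and angle between the y axis of short_b_c and the y axis of seat_2, either way round below 0.15 rad) or (horizontal distance between balance_long_c and seat_2 below 0.006 m and z of balance_long_c in the frame of seat_2 between 0.039 and 0.0455 m and angle between balance_long_c's own z axis and vertical below 0.06 rad and angle between the y axis of balance_long_c and the y axis of seat_2, either way round below 0.15 rad) or (horizontal distance between balance_short_c and seat_2 below 0.006 m and z of balance_short_c in the frame of seat_2 between 0.039 and 0.0455 m and angle between balance_short_c's own z axis and vertical below 0.06 rad and angle between the y axis of balance_short_c and the y axis of seat_2, either way round below 0.15 rad)) and ((horizontal distance between long_a_c and seat_3 below 0.006 m and z of long_a_c in the frame of seat_3 between 0.039 and 0.0455 m and angle between long_a_c's own z axis and vertical below 0.06 rad and angle between the y axis of long_a_c and the y axis of seat_3, either way round below 0.15 rad) or (horizontal distance between long_b_c and seat_3 below 0.006 m and z of long_b_c in the frame of seat_3 between 0.039 and 0.0455 m and angle between long_b_c's own z axis and vertical below 0.06 rad and angle between the y axis of long_b_c and the y axis of seat_3, either way round below 0.15 rad) or (horizontal distance between short_a_c and seat_3 below 0.006 m and z of short_a_c in the frame of seat_3 between 0.039 and 0.0455 m and angle between short_a_c's own z axis and vertical below 0.06 rad and angle between the y axis of short_a_c and the y axis of seat_3, either way round below 0.15 rad) or (horizontal distance between short_b_c and seat_3 below 0.006 m and z of short_b_c in the frame of seat_3 between 0.039 and 0.0455 m and angle between short_b_c's own z axis and vertical below 0.06 rad and angle between the y axis of short_b_c and the y axis of seat_3, either way round below 0.15 rad) or (horizontal distance between balance_long_c and seat_3 below 0.006 m and z of balance_long_c in the frame of seat_3 between 0.039 and 0.0455 m and angle between balance_long_c's own z axis and vertical below 0.06 rad and angle between the y axis of balance_long_c and the y axis of seat_3, either way round below 0.15 rad) or (horizontal distance between balance_short_c and seat_3 below 0.006 m and z of balance_short_c in the frame of seat_3 between 0.039 and 0.0455 m and angle between balance_short_c's own z axis and vertical below 0.06 rad and angle between the y axis of balance_short_c and the y axis of seat_3, either way round below 0.15 rad)) and (((x of balance_long_c in the frame of tray_floor between -0.075 and 0.075 m and y of balance_long_c in the frame of tray_floor between -0.055 and 0.055 m and z of balance_long_c in the frame of tray_floor between 0.038 and 0.047 m and angle between balance_long_c's own z axis and vertical below 0.08 rad) and horizontal distance between long_a_c and long_b_c above 0.122 m) or (((horizontal distance between balance_long_c and seat_0 below 0.006 m and z of balance_long_c in the frame of seat_0 between 0.039 and 0.0455 m and angle between balance_long_c's own z axis and vertical below 0.06 rad and angle between the y axis of balance_long_c and the y axis of seat_0, either way round below 0.15 rad) or (horizontal distance between balance_long_c and seat_1 below 0.006 m and z of balance_long_c in the frame of seat_1 between 0.039 and 0.0455 m and angle between balance_long_c's own z axis and vertical below 0.06 rad and angle between the y axis of balance_long_c and the y axis of seat_1, either way round below 0.15 rad) or (horizontal distance between balance_long_c and seat_2 below 0.006 m and z of balance_long_c in the frame of seat_2 between 0.039 and 0.0455 m and angle between balance_long_c's own z axis and vertical below 0.06 rad and angle between the y axis of balance_long_c and the y axis of seat_2, either way round below 0.15 rad) or (horizontal distance between balance_long_c and seat_3 below 0.006 m and z of balance_long_c in the frame of seat_3 between 0.039 and 0.0455 m and angle between balance_long_c's own z axis and vertical below 0.06 rad and angle between the y axis of balance_long_c and the y axis of seat_3, either way round below 0.15 rad)) and horizontal distance between each of long_a_c, long_b_c and balance_long_c above 0.122 m)) and (((x of balance_short_c in the frame of tray_floor between -0.075 and 0.075 m and y of balance_short_c in the frame of tray_floor between -0.055 and 0.055 m and z of balance_short_c in the frame of tray_floor between 0.038 and 0.047 m and angle between balance_short_c's own z axis and vertical below 0.08 rad) and horizontal distance between short_a_c and short_b_c above 0.122 m) or (((horizontal distance between balance_short_c and seat_0 below 0.006 m and z of balance_short_c in the frame of seat_0 between 0.039 and 0.0455 m and angle between balance_short_c's own z axis and vertical below 0.06 rad and angle between the y axis of balance_short_c and the y axis of seat_0, either way round below 0.15 rad) or (horizontal distance between balance_short_c and seat_1 below 0.006 m and z of balance_short_c in the frame of seat_1 between 0.039 and 0.0455 m and angle between balance_short_c's own z axis and vertical below 0.06 rad and angle between the y axis of balance_short_c and the y axis of seat_1, either way round below 0.15 rad) or (horizontal distance between balance_short_c and seat_2 below 0.006 m and z of balance_short_c in the frame of seat_2 between 0.039 and 0.0455 m and angle between balance_short_c's own z axis and vertical below 0.06 rad and angle between the y axis of balance_short_c and the y axis of seat_2, either way round below 0.15 rad) or (horizontal distance between balance_short_c and seat_3 below 0.006 m and z of balance_short_c in the frame of seat_3 between 0.039 and 0.0455 m and angle between balance_short_c's own z axis and vertical below 0.06 rad and angle between the y axis of balance_short_c and the y axis of seat_3, either way round below 0.15 rad)) and horizontal distance between each of short_a_c, short_b_c and balance_short_c above 0.122 m)) and value of joint run_lever below 0.35 rad), for 0.2 s.
2. then the run lever is pushed over to the back (value of joint run_lever above 0.85 rad), for 0.2 s.
At the end, for the whole second after the job is handed in: Four seats filled, blocks down on pegs (3 mm in height, 6 mm sideways, 0.15 rad either way round), samples all loaded, each diagonally opposite a block of equal length; unneeded balance blocks upright in the tray, centre 10 mm inside the rim; lever past 0.85 rad; all at rest (((horizontal distance between long_a_c and seat_0 below 0.006 m and z of long_a_c in the frame of seat_0 between 0.039 and 0.0455 m and angle between long_a_c's own z axis and vertical below 0.06 rad and angle between the y axis of long_a_c and the y axis of seat_0, either way round below 0.15 rad) or (horizontal distance between long_a_c and seat_1 below 0.006 m and z of long_a_c in the frame of seat_1 between 0.039 and 0.0455 m and angle between long_a_c's own z axis and vertical below 0.06 rad and angle between the y axis of long_a_c and the y axis of seat_1, either way round below 0.15 rad) or (horizontal distance between long_a_c and seat_2 below 0.006 m and z of long_a_c in the frame of seat_2 between 0.039 and 0.0455 m and angle between long_a_c's own z axis and vertical below 0.06 rad and angle between the y axis of long_a_c and the y axis of seat_2, either way round below 0.15 rad) or (horizontal distance between long_a_c and seat_3 below 0.006 m and z of long_a_c in the frame of seat_3 between 0.039 and 0.0455 m and angle between long_a_c's own z axis and vertical below 0.06 rad and angle between the y axis of long_a_c and the y axis of seat_3, either way round below 0.15 rad)) and ((horizontal distance between long_b_c and seat_0 below 0.006 m and z of long_b_c in the frame of seat_0 between 0.039 and 0.0455 m and angle between long_b_c's own z axis and vertical below 0.06 rad and angle between the y axis of long_b_c and the y axis of seat_0, either way round below 0.15 rad) or (horizontal distance between long_b_c and seat_1 below 0.006 m and z of long_b_c in the frame of seat_1 between 0.039 and 0.0455 m and angle between long_b_c's own z axis and vertical below 0.06 rad and angle between the y axis of long_b_c and the y axis of seat_1, either way round below 0.15 rad) or (horizontal distance between long_b_c and seat_2 below 0.006 m and z of long_b_c in the frame of seat_2 between 0.039 and 0.0455 m and angle between long_b_c's own z axis and vertical below 0.06 rad and angle between the y axis of long_b_c and the y axis of seat_2, either way round below 0.15 rad) or (horizontal distance between long_b_c and seat_3 below 0.006 m and z of long_b_c in the frame of seat_3 between 0.039 and 0.0455 m and angle between long_b_c's own z axis and vertical below 0.06 rad and angle between the y axis of long_b_c and the y axis of seat_3, either way round below 0.15 rad)) and ((horizontal distance between short_a_c and seat_0 below 0.006 m and z of short_a_c in the frame of seat_0 between 0.039 and 0.0455 m and angle between short_a_c's own z axis and vertical below 0.06 rad and angle between the y axis of short_a_c and the y axis of seat_0, either way round below 0.15 rad) or (horizontal distance between short_a_c and seat_1 below 0.006 m and z of short_a_c in the frame of seat_1 between 0.039 and 0.0455 m and angle between short_a_c's own z axis and vertical below 0.06 rad and angle between the y axis of short_a_c and the y axis of seat_1, either way round below 0.15 rad) or (horizontal distance between short_a_c and seat_2 below 0.006 m and z of short_a_c in the frame of seat_2 between 0.039 and 0.0455 m and angle between short_a_c's own z axis and vertical below 0.06 rad and angle between the y axis of short_a_c and the y axis of seat_2, either way round below 0.15 rad) or (horizontal distance between short_a_c and seat_3 below 0.006 m and z of short_a_c in the frame of seat_3 between 0.039 and 0.0455 m and angle between short_a_c's own z axis and vertical below 0.06 rad and angle between the y axis of short_a_c and the y axis of seat_3, either way round below 0.15 rad)) and ((horizontal distance between short_b_c and seat_0 below 0.006 m and z of short_b_c in the frame of seat_0 between 0.039 and 0.0455 m and angle between short_b_c's own z axis and vertical below 0.06 rad and angle between the y axis of short_b_c and the y axis of seat_0, either way round below 0.15 rad) or (horizontal distance between short_b_c and seat_1 below 0.006 m and z of short_b_c in the frame of seat_1 between 0.039 and 0.0455 m and angle between short_b_c's own z axis and vertical below 0.06 rad and angle between the y axis of short_b_c and the y axis of seat_1, either way round below 0.15 rad) or (horizontal distance between short_b_c and seat_2 below 0.006 m and z of short_b_c in the frame of seat_2 between 0.039 and 0.0455 m and angle between short_b_c's own z axis and vertical below 0.06 rad and angle between the y axis of short_b_c and the y axis of seat_2, either way round below 0.15 rad) or (horizontal distance between short_b_c and seat_3 below 0.006 m and z of short_b_c in the frame of seat_3 between 0.039 and 0.0455 m and angle between short_b_c's own z axis and vertical below 0.06 rad and angle between the y axis of short_b_c and the y axis of seat_3, either way round below 0.15 rad)) and ((horizontal distance between long_a_c and seat_0 below 0.006 m and z of long_a_c in the frame of seat_0 between 0.039 and 0.0455 m and angle between long_a_c's own z axis and vertical below 0.06 rad and angle between the y axis of long_a_c and the y axis of seat_0, either way round below 0.15 rad) or (horizontal distance between long_b_c and seat_0 below 0.006 m and z of long_b_c in the frame of seat_0 between 0.039 and 0.0455 m and angle between long_b_c's own z axis and vertical below 0.06 rad and angle between the y axis of long_b_c and the y axis of seat_0, either way round below 0.15 rad) or (horizontal distance between short_a_c and seat_0 below 0.006 m and z of short_a_c in the frame of seat_0 between 0.039 and 0.0455 m and angle between short_a_c's own z axis and vertical below 0.06 rad and angle between the y axis of short_a_c and the y axis of seat_0, either way round below 0.15 rad) or (horizontal distance between short_b_c and seat_0 below 0.006 m and z of short_b_c in the frame of seat_0 between 0.039 and 0.0455 m and angle between short_b_c's own z axis and vertical below 0.06 rad and angle between the y axis of short_b_c and the y axis of seat_0, either way round below 0.15 rad) or (horizontal distance between balance_long_c and seat_0 below 0.006 m and z of balance_long_c in the frame of seat_0 between 0.039 and 0.0455 m and angle between balance_long_c's own z axis and vertical below 0.06 rad and angle between the y axis of balance_long_c and the y axis of seat_0, either way round below 0.15 rad) or (horizontal distance between balance_short_c and seat_0 below 0.006 m and z of balance_short_c in the frame of seat_0 between 0.039 and 0.0455 m and angle between balance_short_c's own z axis and vertical below 0.06 rad and angle between the y axis of balance_short_c and the y axis of seat_0, either way round below 0.15 rad)) and ((horizontal distance between long_a_c and seat_1 below 0.006 m and z of long_a_c in the frame of seat_1 between 0.039 and 0.0455 m and angle between long_a_c's own z axis and vertical below 0.06 rad and angle between the y axis of long_a_c and the y axis of seat_1, either way round below 0.15 rad) or (horizontal distance between long_b_c and seat_1 below 0.006 m and z of long_b_c in the frame of seat_1 between 0.039 and 0.0455 m and angle between long_b_c's own z axis and vertical below 0.06 rad and angle between the y axis of long_b_c and the y axis of seat_1, either way round below 0.15 rad) or (horizontal distance between short_a_c and seat_1 below 0.006 m and z of short_a_c in the frame of seat_1 between 0.039 and 0.0455 m and angle between short_a_c's own z axis and vertical below 0.06 rad and angle between the y axis of short_a_c and the y axis of seat_1, either way round below 0.15 rad) or (horizontal distance between short_b_c and seat_1 below 0.006 m and z of short_b_c in the frame of seat_1 between 0.039 and 0.0455 m and angle between short_b_c's own z axis and vertical below 0.06 rad and angle between the y axis of short_b_c and the y axis of seat_1, either way round below 0.15 rad) or (horizontal distance between balance_long_c and seat_1 below 0.006 m and z of balance_long_c in the frame of seat_1 between 0.039 and 0.0455 m and angle between balance_long_c's own z axis and vertical below 0.06 rad and angle between the y axis of balance_long_c and the y axis of seat_1, either way round below 0.15 rad) or (horizontal distance between balance_short_c and seat_1 below 0.006 m and z of balance_short_c in the frame of seat_1 between 0.039 and 0.0455 m and angle between balance_short_c's own z axis and vertical below 0.06 rad and angle between the y axis of balance_short_c and the y axis of seat_1, either way round below 0.15 rad)) and ((horizontal distance between long_a_c and seat_2 below 0.006 m and z of long_a_c in the frame of seat_2 between 0.039 and 0.0455 m and angle between long_a_c's own z axis and vertical below 0.06 rad and angle between the y axis of long_a_c and the y axis of seat_2, either way round below 0.15 rad) or (horizontal distance between long_b_c and seat_2 below 0.006 m and z of long_b_c in the frame of seat_2 between 0.039 and 0.0455 m and angle between long_b_c's own z axis and vertical below 0.06 rad and angle between the y axis of long_b_c and the y axis of seat_2, either way round below 0.15 rad) or (horizontal distance between short_a_c and seat_2 below 0.006 m and z of short_a_c in the frame of seat_2 between 0.039 and 0.0455 m and angle between short_a_c's own z axis and vertical below 0.06 rad and angle between the y axis of short_a_c and the y axis of seat_2, either way round below 0.15 rad) or (horizontal distance between short_b_c and seat_2 below 0.006 m and z of short_b_c in the frame of seat_2 between 0.039 and 0.0455 m and angle between short_b_c's own z axis and vertical below 0.06 rad and angle between the y axis of short_b_c and the y axis of seat_2, either way round below 0.15 rad) or (horizontal distance between balance_long_c and seat_2 below 0.006 m and z of balance_long_c in the frame of seat_2 between 0.039 and 0.0455 m and angle between balance_long_c's own z axis and vertical below 0.06 rad and angle between the y axis of balance_long_c and the y axis of seat_2, either way round below 0.15 rad) or (horizontal distance between balance_short_c and seat_2 below 0.006 m and z of balance_short_c in the frame of seat_2 between 0.039 and 0.0455 m and angle between balance_short_c's own z axis and vertical below 0.06 rad and angle between the y axis of balance_short_c and the y axis of seat_2, either way round below 0.15 rad)) and ((horizontal distance between long_a_c and seat_3 below 0.006 m and z of long_a_c in the frame of seat_3 between 0.039 and 0.0455 m and angle between long_a_c's own z axis and vertical below 0.06 rad and angle between the y axis of long_a_c and the y axis of seat_3, either way round below 0.15 rad) or (horizontal distance between long_b_c and seat_3 below 0.006 m and z of long_b_c in the frame of seat_3 between 0.039 and 0.0455 m and angle between long_b_c's own z axis and vertical below 0.06 rad and angle between the y axis of long_b_c and the y axis of seat_3, either way round below 0.15 rad) or (horizontal distance between short_a_c and seat_3 below 0.006 m and z of short_a_c in the frame of seat_3 between 0.039 and 0.0455 m and angle between short_a_c's own z axis and vertical below 0.06 rad and angle between the y axis of short_a_c and the y axis of seat_3, either way round below 0.15 rad) or (horizontal distance between short_b_c and seat_3 below 0.006 m and z of short_b_c in the frame of seat_3 between 0.039 and 0.0455 m and angle between short_b_c's own z axis and vertical below 0.06 rad and angle between the y axis of short_b_c and the y axis of seat_3, either way round below 0.15 rad) or (horizontal distance between balance_long_c and seat_3 below 0.006 m and z of balance_long_c in the frame of seat_3 between 0.039 and 0.0455 m and angle between balance_long_c's own z axis and vertical below 0.06 rad and angle between the y axis of balance_long_c and the y axis of seat_3, either way round below 0.15 rad) or (horizontal distance between balance_short_c and seat_3 below 0.006 m and z of balance_short_c in the frame of seat_3 between 0.039 and 0.0455 m and angle between balance_short_c's own z axis and vertical below 0.06 rad and angle between the y axis of balance_short_c and the y axis of seat_3, either way round below 0.15 rad)) and (((x of balance_long_c in the frame of tray_floor between -0.075 and 0.075 m and y of balance_long_c in the frame of tray_floor between -0.055 and 0.055 m and z of balance_long_c in the frame of tray_floor between 0.038 and 0.047 m and angle between balance_long_c's own z axis and vertical below 0.08 rad) and horizontal distance between long_a_c and long_b_c above 0.122 m) or (((horizontal distance between balance_long_c and seat_0 below 0.006 m and z of balance_long_c in the frame of seat_0 between 0.039 and 0.0455 m and angle between balance_long_c's own z axis and vertical below 0.06 rad and angle between the y axis of balance_long_c and the y axis of seat_0, either way round below 0.15 rad) or (horizontal distance between balance_long_c and seat_1 below 0.006 m and z of balance_long_c in the frame of seat_1 between 0.039 and 0.0455 m and angle between balance_long_c's own z axis and vertical below 0.06 rad and angle between the y axis of balance_long_c and the y axis of seat_1, either way round below 0.15 rad) or (horizontal distance between balance_long_c and seat_2 below 0.006 m and z of balance_long_c in the frame of seat_2 between 0.039 and 0.0455 m and angle between balance_long_c's own z axis and vertical below 0.06 rad and angle between the y axis of balance_long_c and the y axis of seat_2, either way round below 0.15 rad) or (horizontal distance between balance_long_c and seat_3 below 0.006 m and z of balance_long_c in the frame of seat_3 between 0.039 and 0.0455 m and angle between balance_long_c's own z axis and vertical below 0.06 rad and angle between the y axis of balance_long_c and the y axis of seat_3, either way round below 0.15 rad)) and horizontal distance between each of long_a_c, long_b_c and balance_long_c above 0.122 m)) and (((x of balance_short_c in the frame of tray_floor between -0.075 and 0.075 m and y of balance_short_c in the frame of tray_floor between -0.055 and 0.055 m and z of balance_short_c in the frame of tray_floor between 0.038 and 0.047 m and angle between balance_short_c's own z axis and vertical below 0.08 rad) and horizontal distance between short_a_c and short_b_c above 0.122 m) or (((horizontal distance between balance_short_c and seat_0 below 0.006 m and z of balance_short_c in the frame of seat_0 between 0.039 and 0.0455 m and angle between balance_short_c's own z axis and vertical below 0.06 rad and angle between the y axis of balance_short_c and the y axis of seat_0, either way round below 0.15 rad) or (horizontal distance between balance_short_c and seat_1 below 0.006 m and z of balance_short_c in the frame of seat_1 between 0.039 and 0.0455 m and angle between balance_short_c's own z axis and vertical below 0.06 rad and angle between the y axis of balance_short_c and the y axis of seat_1, either way round below 0.15 rad) or (horizontal distance between balance_short_c and seat_2 below 0.006 m and z of balance_short_c in the frame of seat_2 between 0.039 and 0.0455 m and angle between balance_short_c's own z axis and vertical below 0.06 rad and angle between the y axis of balance_short_c and the y axis of seat_2, either way round below 0.15 rad) or (horizontal distance between balance_short_c and seat_3 below 0.006 m and z of balance_short_c in the frame of seat_3 between 0.039 and 0.0455 m and angle between balance_short_c's own z axis and vertical below 0.06 rad and angle between the y axis of balance_short_c and the y axis of seat_3, either way round below 0.15 rad)) and horizontal distance between each of short_a_c, short_b_c and balance_short_c above 0.122 m)) and linear speed of each of long_a, long_b, short_a, short_b, balance_long, balance_short below 0.02 m/s and value of joint run_lever above 0.85 rad); the robot touches nothing.
It fails at once if a bystander is moved more than 30 mm (distance of any of petri, tape from where it was at the start of the episode above 0.03 m).
Of long_a, long_b, short_a, short_b only 3 to 4 are there at a start; the rules pass over those that are not, and their reading is None.
At some moment in a run one of long_a, long_b, short_a, short_b may be knocked a few centimetres aside while the robot is not near it.
It also fails if it takes over 210 s, if anything falls off the work surface, if the arm or the gripper's body presses on something with over 40 N, if the wrist force passes 120 N, or if a joint passes its speed limit or range.

## Working session

There is one attempt and no reset: what is moved stays moved. The work goes in short steps, each a Python script; the robot and the scene stay as the last script left them, time stands still between calls to the robot, and variables do not carry over. Pictures are saved under pics/ and viewed, and the job is handed in when it is done.

```bash
mkdir -p pics; python3 - <<'E'
from workcell import env
import cv2
for n in ["scene","top","wrist"]:
    f=env.grab_frame(n)
    cv2.imwrite(f"pics/{n}0.png",f["image"])
    print(n,f["fx"],f["fy"],f["cx"],f["cy"],f["position"],f["orientation"],[k for k in f])
s=env.read_state();print(s)
E
```

```text
scene 397.0679525184895 397.0679525184895 322.8554483835585 195.87246952778173 [0.08914199 0.61485395 0.99956616] [  40.11686162    0.44973191 -141.46742435] ['image', 'fx', 'fy', 'cx', 'cy', 'position', 'orientation', 'shot']
top 374.28468072225496 374.28468072225496 318.3428587442619 200.18054743618075 [0.41135048 0.02691418 1.09409114] [  8.92088063  -0.70728119 -90.24891708] ['image', 'fx', 'fy', 'cx', 'cy', 'position', 'orientation', 'shot']
wrist 309.70691628693146 309.70691628693146 322.9725440959276 197.73258259540478 [ 0.11968049 -0.61672191  0.38251264] [-14.06697315  -0.21669502 107.09864021] ['image', 'fx', 'fy', 'cx', 'cy', 'position', 'orientation', 'shot']
{'clock': 0.15, 'joint_positions': array([-5.81203180e+01,  2.20786359e+01,  3.97742375e-01, -2.09663715e-02,
       -6.84111015e+01, -1.48179820e+01]), 'qvel': array([-0.00078221, -0.15637684,  0.1380383 ,  0.05362696,  0.00727951,
       -0.01506012]), 'joint_torque': array([-2.18641344e-04, -3.91052663e+01,  1.87587708e+01,  4.22226861e+00,
        1.23852171e-02, -1.36943095e-04]), 'position': array([ 0.18327184, -0.5970468 ,  0.22173082]), 'tool_rot': array([-8.99060803e+01,  4.69281899e-03,  1.70539737e+01]), 'force': array([0.32103931, 0.30670747, 0.24085584]), 'wrist_torque': array([ 0.03060892, -0.06083769, -0.04434816]), 'opening': 0.9985377408110571}
```

View pics/scene0.png

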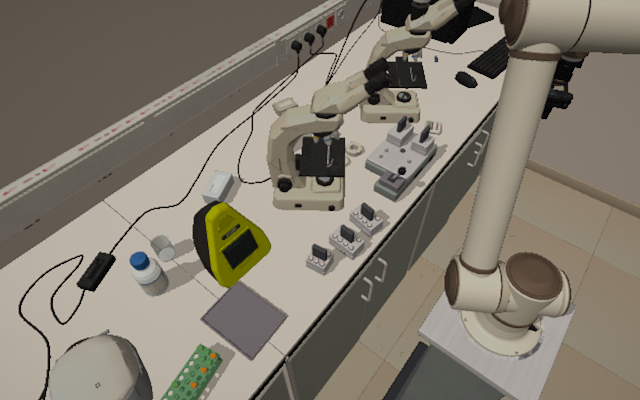

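View pics/top0.png

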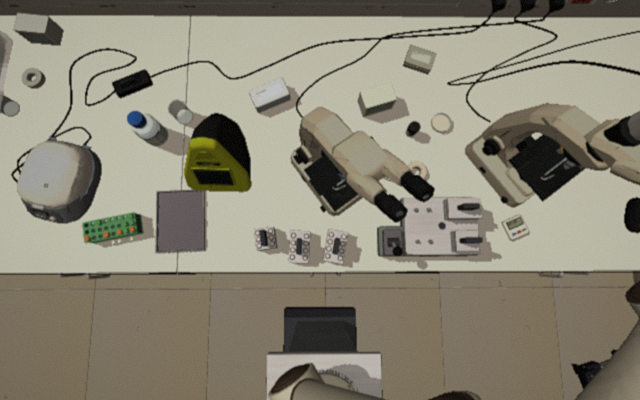

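View pics/wrist0.png

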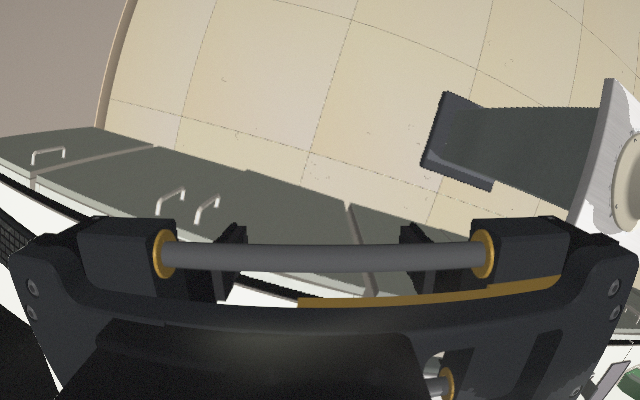

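```bash
python3 - <<'E'
from workcell import env
import cv2,numpy as np
f=env.grab_frame("top"); g=env.grab_frame("scene")
im=f["image"]
cv2.imwrite("pics/topc.png",cv2.resize(im[180:270,240:500],None,fx=3,fy=3,interpolation=cv2.INTER_CUBIC))
cv2.imwrite("pics/scec.png",cv2.resize(g["image"][100:290,290:460],None,fx=3,fy=3,interpolation=cv2.INTER_CUBIC))
for n in ["long_a_c","short_a_c","balance_long_c","balance_short_c","seat_0","seat_1","seat_2","seat_3","run_lever_tip","tray_floor","microscope_a","petri","tape"]:
    for p,h in(("top",f),("scene",g)):
        try: print(n,p,[(np.round(d["xyz"],3).tolist(),round(d["score"],2)) for d in env.search_frame(h,n)][:5])
        except Exception as e: print(n,p,repr(e))
E
```

```text
long_a_c top [([0.447, -0.036, 0.041], 0.82)]
long_a_c scene [([0.435, -0.022, 0.043], 0.59), ([0.473, -0.246, 0.064], 0.57)]
short_a_c top [([0.466, 0.158, 0.04], 0.74), ([0.442, 0.066, 0.041], 0.15)]
short_a_c scene [([0.457, 0.171, 0.041], 0.85), ([0.663, -0.268, 0.018], 0.73)]
balance_long_c top [([0.545, -0.367, 0.097], 0.95)]
balance_long_c scene [([0.54, -0.357, 0.098], 0.74)]
balance_short_c top [([0.454, -0.371, 0.094], 0.86)]
balance_short_c scene [([0.454, -0.36, 0.102], 0.81)]
seat_0 top [([0.483, -0.275, 0.056], 0.67)]
seat_0 scene [([0.474, -0.248, 0.059], 0.63), ([0.663, -0.269, 0.019], 0.48)]
seat_1 top [([0.483, -0.275, 0.056], 0.67)]
seat_1 scene [([0.474, -0.248, 0.059], 0.63), ([0.663, -0.269, 0.019], 0.48)]
seat_2 top [([0.483, -0.275, 0.056], 0.67)]
seat_2 scene [([0.474, -0.248, 0.059], 0.63), ([0.663, -0.269, 0.019], 0.48)]
seat_3 top [([0.483, -0.275, 0.056], 0.67)]
seat_3 scene [([0.474, -0.248, 0.059], 0.63), ([0.663, -0.269, 0.019], 0.48)]
run_lever_tip top [([0.485, -0.274, 0.062], 0.72), ([0.43, -0.19, 0.129], 0.45)]
run_lever_tip scene []
tray_floor top [([0.52, 0.421, 0.003], 0.82), ([0.465, 0.161, 0.038], 0.56)]
tray_floor scene [([0.515, 0.421, 0.001], 0.87)]
microscope_a top []
microscope_a scene []
petri top []
petri scene [([0.432, -0.18, 0.122], 0.24)]
tape top [([0.677, -0.284, 0.022], 0.5)]
tape scene [([0.665, -0.268, 0.021], 0.67)]
```

View pics/topc.png

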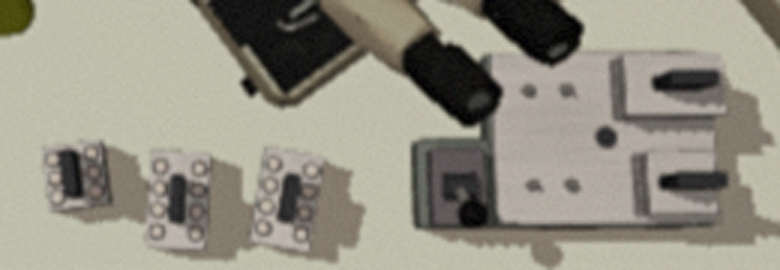

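View pics/scec.png

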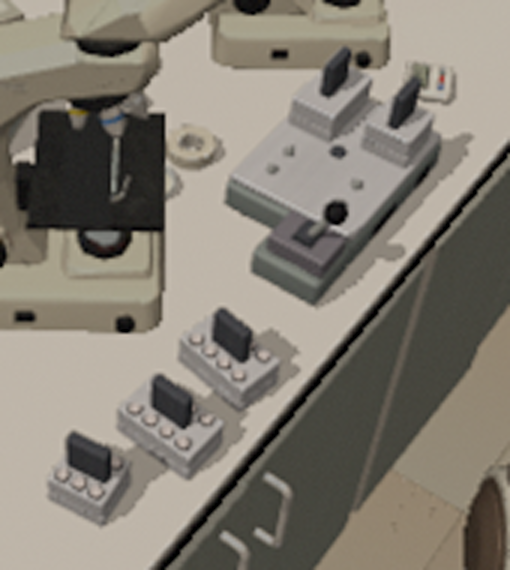

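```bash
cat > h.py <<'E'
from workcell import env
import cv2,numpy as np
from scipy.spatial.transform import Rotation as R
def ray(f,u,v):
    x=(np.asarray(u,float)-f["cx"])/f["fx"];y=(np.asarray(v,float)-f["cy"])/f["fy"]
    if f.get("fish"):
        r=np.hypot(x,y)+1e-12; d=np.stack([x/r*np.sin(r),-y/r*np.sin(r),-np.cos(r)],-1)
    else: d=np.stack([x,-y,-np.ones_like(x)],-1)
    return R.from_euler("xyz",f["orientation"],degrees=True).apply(d)
def toplane(f,u,v,z):
    d=ray(f,u,v); p=np.asarray(f["position"]); 
    return p+d*((z-p[2])/d[...,2])[...,None]
def proj(f,P):
    q=R.from_euler("xyz",f["orientation"],degrees=True).inv().apply(np.asarray(P,float)-f["position"])
    x,y,z=q[...,0],-q[...,1],-q[...,2]
    if f.get("fish"):
        rr=np.hypot(x,y)+1e-12; th=np.arctan2(rr,z); a,b=x/rr*th,y/rr*th
    else: a,b=x/z,y/z
    return np.stack([f["cx"]+f["fx"]*a,f["cy"]+f["fy"]*b],-1)
def grab(n):
    f=env.grab_frame(n); f["fish"]=(n=="wrist"); return f
def save(f,name,crop=None,s=1):
    im=f["image"]
    if crop: im=im[crop[0]:crop[1],crop[2]:crop[3]]
    cv2.imwrite(f"pics/{name}.png",cv2.resize(im,None,fx=s,fy=s,interpolation=cv2.INTER_CUBIC))
# tool down with jaw direction (tool z) at world angle a deg (jaw = (cos a, sin a)); rpy yaw = a-90
def down(a): return [-90,0,((a-90+180)%360)-180]
def ik(p,a): return env.inverse_kinematics(list(p),down(a))
E
python3 - <<'E'
from h import *
f=grab("wrist");s=env.read_state()
Rt=R.from_euler("xyz",s["tool_rot"],degrees=True)
print("cam in tool",Rt.inv().apply(np.array(f["position"])-s["position"]))
print("cam rel rot",(Rt.inv()*R.from_euler("xyz",f["orientation"],degrees=True)).as_matrix().round(3))
print("nadir px",proj(f,np.array(f["position"])-[0,0,.3]), "tcp px",proj(f,s["position"]))
f=grab("top")
for p in [(393,207),(423,187),(385,200),(431,190),(410,180)]:
    print(p,toplane(f,*map(np.array,p),.38),toplane(f,*map(np.array,p),.35))
for pos in [(0.45,-0.036,.3),(.45,-.036,.25),(.54,-.26,.3),(.36,-.14,.2),(.34,-.14,.25),(.3,-.2,.25)]:
    print(pos,[None if ik(pos,a) is None else ik(pos,a).round(0) if hasattr(ik(pos,a),'round') else np.round(ik(pos,a)) for a in (0,90,180,-90)])
E
```

```text
cam in tool [-6.65678228e-02 -1.60958367e-01  7.23076310e-05]
cam rel rot [[-0.001 -0.97  -0.243]
 [-0.002  0.243 -0.97 ]
 [ 1.    -0.    -0.002]]
nadir px [322.40033563 121.66264962] tcp px [322.23130073 243.11496159]
(393, 207) [ 0.50973577 -0.12648031  0.38      ] [ 0.51386908 -0.13292463  0.35      ]
(423, 187) [ 0.54892188 -0.18649059  0.38      ] [ 0.55470145 -0.19545603  0.35      ]
(385, 200) [ 0.52345319 -0.11143738  0.38      ] [ 0.52816278 -0.11724973  0.35      ]
(431, 190) [ 0.54294635 -0.20183838  0.38      ] [ 0.54847489 -0.2114486   0.35      ]
(410, 180) [ 0.56289228 -0.16166459  0.38      ] [ 0.56925877 -0.16958705  0.35      ]
(0.45, -0.036, 0.3) [array([ 16.,   2., -15.,   0., -74., 164.]), array([  16.,    2.,  -15.,   -0.,  -74., -106.]), array([ 16.,   2., -15.,   0., -74., -16.]), array([ 16.,   2., -15.,   0., -74.,  74.])]
(0.45, -0.036, 0.25) [array([ 16.,   4., -20.,   0., -67., 164.]), array([  16.,    4.,  -20.,   -0.,  -67., -106.]), array([ 16.,   4., -20.,   0., -67., -16.]), array([ 16.,   4., -20.,   0., -67.,  74.])]
(0.54, -0.26, 0.3) [array([ -10.,   17.,    4.,    0.,  -77., -170.]), array([-10.,  17.,   4.,  -0., -77., -80.]), array([-10.,  17.,   4.,   0., -77.,  10.]), array([-10.,  17.,   4.,   0., -77., 100.])]
(0.36, -0.14, 0.2) [array([  3.,  -1., -32.,   0., -59., 177.]), array([  3.,  -1., -32.,  -0., -59., -93.]), array([  3.,  -1., -32.,   0., -59.,  -3.]), array([  3.,  -1., -32.,   0., -59.,  87.])]
(0.34, -0.14, 0.25) [array([  3.,  -6., -29.,   0., -67., 177.]), array([  3.,  -6., -29.,  -0., -67., -93.]), array([  3.,  -6., -29.,   0., -67.,  -3.]), array([  3.,  -6., -29.,   0., -67.,  87.])]
(0.3, -0.2, 0.25) [array([  -7.,   -7.,  -30.,    0.,  -67., -173.]), array([ -7.,  -7., -30.,  -0., -67., -83.]), array([ -7.,  -7., -30.,   0., -67.,   7.]), array([ -7.,  -7., -30.,   0., -67.,  97.])]
```

```bash
python3 - <<'E'
from h import *
from scipy.optimize import least_squares
J=[];P=[];O=[]
rng=np.random.default_rng(0)
for i in range(400):
    p=[rng.uniform(.3,.7),rng.uniform(-.4,.4),rng.uniform(.15,.4)]
    o=[-90+rng.uniform(-25,25),rng.uniform(-25,25),rng.uniform(-180,180)]
    q=env.inverse_kinematics(p,o)
    if q is not None: J.append(q);P.append(p);O.append(o)
J=np.radians(np.array(J));P=np.array(P);Rm=R.from_euler("xyz",O,degrees=True)
print(len(J),np.degrees(J[:,3]).min(),np.degrees(J[:,3]).max())
# FK: base J1 about z; plane; J4 roll about forearm ; J5 about lateral; J6
def wc(p,J):
    a1,L1,L2,d0=p[:4]
    s=a1+L1*np.sin(J[:,1])+L2*np.cos(J[:,2]); z=d0+L1*np.cos(J[:,1])+L2*np.sin(J[:,2])
    return s,z
def fk(p,J):
    d,T,sy4,sy5,sJ3=p[4],p[5],1,1,1
    s,z=wc(p,J)
    C=R.from_euler("z",J[:,0])*R.from_euler("y",-J[:,2])
    # forearm axes: x along forearm, y left, z up
    C=C*R.from_euler("x",p[6]*J[:,3])*R.from_euler("y",-J[:,4]*1.0)
    base=R.from_euler("z",J[:,0]).apply(np.stack([s,0*s,z],-1))
    return base, C
def res(p):
    b,C=fk(p,J)
    return (b+C.apply([p[5],-p[4],0])-P).ravel()
for s4 in(1,-1):
  for i in range(3):
    r=least_squares(lambda q:res(np.r_[q,s4]),[0,.45,.45,.2,.16,.3*(1 if i else -1)],loss="soft_l1",f_scale=.01)
    print(s4,r.x.round(4),np.sqrt(np.mean(res(np.r_[r.x,s4])**2)))
E
```

```text
392 -31.80762657253326 48.60983164334138
1 [ 0.3231  0.4883  0.1088 -0.2634  0.145  -0.0934] 0.07294175034689258
1 [ 0.3231  0.4883  0.1088 -0.2634  0.145  -0.0934] 0.07294175032091751
1 [ 0.3231  0.4883  0.1088 -0.2634  0.145  -0.0934] 0.07294175032091751
-1 [0.2464 0.294  0.1523 0.2824 0.1579 0.2982] 0.0442275472142015
-1 [0.2464 0.294  0.1523 0.2824 0.1579 0.2982] 0.044227547222663574
-1 [0.2464 0.294  0.1523 0.2824 0.1579 0.2982] 0.044227547222663574
```

```bash
python3 - <<'E'
from h import *
from scipy.optimize import least_squares
J=[];P=[];O=[]
rng=np.random.default_rng(0)
for i in range(300):
    p=[rng.uniform(.3,.7),rng.uniform(-.4,.4),rng.uniform(.15,.4)]
    o=[-90+rng.uniform(-25,25),rng.uniform(-25,25),rng.uniform(-180,180)]
    q=env.inverse_kinematics(p,o)
    if q is not None: J.append(q);P.append(p);O.append(o)
J=np.radians(np.array(J));P=np.array(P)
def parts(p,J,s4):
    a1,L1,L2,d0,d,T,c=p
    e=J[:,2]-J[:,1]
    s=a1+L1*np.sin(J[:,1])+L2*np.cos(e)-c*np.sin(e); z=d0+L1*np.cos(J[:,1])+L2*np.sin(e)+c*np.cos(e)
    Z=R.from_euler("z",J[:,0])
    C=Z*R.from_euler("y",-e[:,None][:,0])*R.from_euler("x",s4*J[:,3])*R.from_euler("y",-J[:,4])
    b=Z.apply(np.stack([s,0*s,z],-1))
    return b,C,b+C.apply([T,-d,0])
for s4 in(1,-1):
    f=lambda q:(parts(q,J,s4)[2]-P).ravel()
    r=least_squares(f,[0,.45,.45,.2,.16,.3,0])
    print(s4,r.x.round(4),np.sqrt(np.mean(f(r.x)**2)))
    if r.cost<1e-3:
      best=r.x;S=s4
  
for p in [(.54,-.265,.115),(.455,-.265,.115),(.54,-.37,.115),(.54,-.265,.16),(.45,-.03,.07)]:
    j=np.radians(np.array([ik(p,180)])); b,C,t=parts(best,j,S); e=j[0,2]-j[0,1]
    print(p,np.degrees(j).round(0),"wrist ctr (tool axis)",(t-C.apply([best[5],0,0]))[0].round(3),"J5 pt",b[0].round(3),"elev",np.degrees(e).round(1))
E
```

```text
1 [ 0.2425  0.4002  0.1963 -0.1157  0.141  -0.052   0.0273] 0.06905615735995048
-1 [-0.      0.5649  0.4218  0.1606  0.1598  0.3065  0.    ] 1.3825475412023556e-16
(0.54, -0.265, 0.115) [[-11.  25. -11.   0. -54.  11.]] wrist ctr (tool axis) [ 0.54  -0.265  0.421] J5 pt [ 0.57  -0.108  0.421] elev -36.4
(0.455, -0.265, 0.115) [[-13.  19. -22.   0. -49.  13.]] wrist ctr (tool axis) [ 0.455 -0.265  0.421] J5 pt [ 0.49  -0.109  0.421] elev -40.5
(0.54, -0.37, 0.115) [[-20.  30.  -3.   0. -57.  20.]] wrist ctr (tool axis) [ 0.54  -0.37   0.421] J5 pt [ 0.595 -0.22   0.421] elev -32.9
(0.54, -0.265, 0.16) [[-11.  23.  -8.   0. -59.  11.]] wrist ctr (tool axis) [ 0.54  -0.265  0.466] J5 pt [ 0.57  -0.108  0.466] elev -30.7
(0.45, -0.03, 0.07) [[ 17.  16. -35.   0. -39. -17.]] wrist ctr (tool axis) [ 0.45  -0.03   0.376] J5 pt [0.403 0.123 0.376] elev -50.9
```

```bash
python3 - <<'E'
from h import *
t=grab("top");g=grab("scene")
save(t,"t1",(100,260,280,500),3.4);save(g,"s1",(50,220,260,430),4)
E
```

```text
(no output)
```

View pics/t1.png

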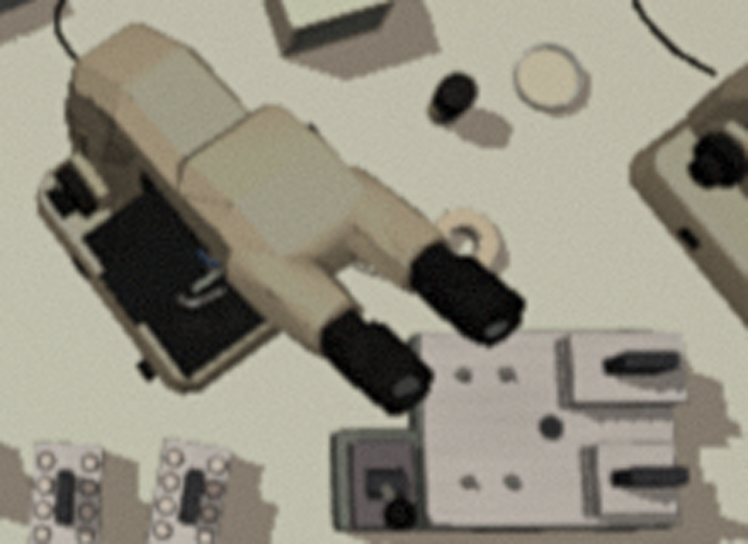

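View pics/s1.png

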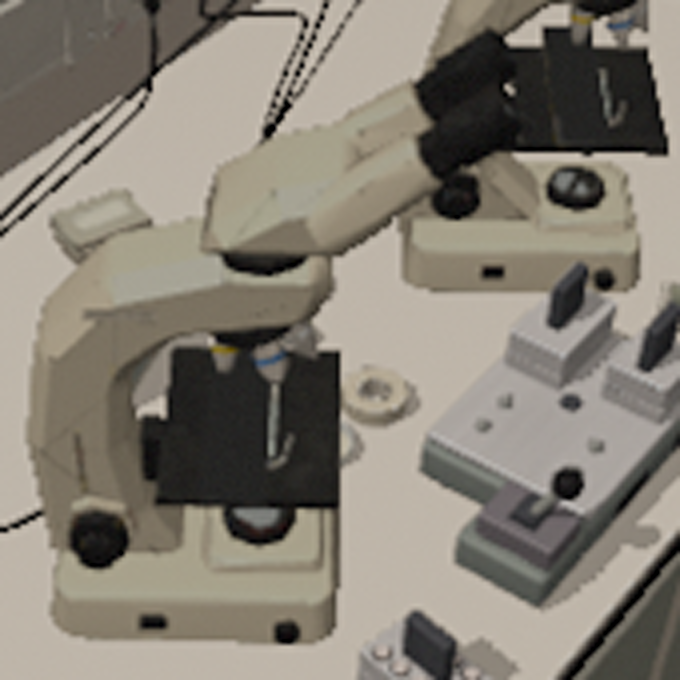

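```bash
cat >> h.py <<'E'
def tri(obs):
    A=[];b=[]
    for f,uv in obs:
        d=ray(f,uv[0],uv[1]);d/=np.linalg.norm(d);M=np.eye(3)-np.outer(d,d);A.append(M);b.append(M@f["position"])
    A=np.vstack(A);b=np.hstack(b);x=np.linalg.lstsq(A,b,rcond=None)[0]
    return x,np.linalg.norm(A@x-b)
E
python3 - <<'E'
from h import *
t=grab("top");g=grab("scene")
print(tri([(t,(399,213)),(g,(387.5,77.5))]))
print(tri([(t,(427,195.6)),(g,(386,64))]))
print("start ee",tri([(t,(280+345/3.4,100+330/3.4)),(g,(260+425/4,50+150/4))]))
print("lever knob",tri([(t,(280+400/3.4,100+513/3.4)),(g,(260+568/4,50+482/4))]))
for c in [(463,375),(507,375),(470,482),(513,482)]:
    print(toplane(t,280+c[0]/3.4,100+c[1]/3.4,.066).round(4))
E
```

```text
(array([ 0.48666195, -0.12059408,  0.45839399]), np.float64(0.002992726159449848))
(array([ 0.51904952, -0.16917708,  0.45813135]), np.float64(0.0005373670075016404))
start ee (array([ 0.52271846, -0.0949418 ,  0.42874366]), np.float64(0.0024571805476379977))
lever knob (array([ 0.43057032, -0.19109711,  0.11768318]), np.float64(0.0007256435016631691))
[ 0.5436 -0.2582  0.066 ]
[ 0.5435 -0.2942  0.066 ]
[ 0.4566 -0.2599  0.066 ]
[ 0.4565 -0.2947  0.066 ]
```

```bash
python3 - <<'E'
from h import *
t=grab("top");g=grab("scene")
print(tri([(t,(399,213)),(g,(386,64))]), tri([(t,(427,195.6)),(g,(387.5,77.5))]))
print("fin top",tri([(t,(280+675/3.4,100+357/3.4)),(g,(260+583/4,50+268/4))]))
for z in(.35,.38,.41): print(proj(g,toplane(t,399,213,z)),proj(g,toplane(t,427,195.6,z)))
E
```

```text
(array([ 0.48483637, -0.10926984,  0.49991037]), np.float64(0.002187636587167018)) (array([ 0.5236109 , -0.18601942,  0.40979206]), np.float64(0.005234379625669161))
fin top (array([ 0.54789728, -0.40467822,  0.13112496]), np.float64(0.0013211791777736049))
[381.9749868  107.25037014] [382.76427771  91.93316824]
[382.93509516  99.5639563 ] [383.67595436  84.75543383]
[383.94936354  91.44394947] [384.64016682  77.16407901]
```

```bash
cat >> h.py <<'E'
KP=dict(L1=.5649,L2=.4218,d0=.1606,d=.1598,T=.3065)
def skel(jdeg):
    j=np.radians(jdeg);e=j[2]-j[1];Z=R.from_euler("z",j[0])
    s1=KP["L1"]*np.sin(j[1]);z1=KP["d0"]+KP["L1"]*np.cos(j[1])
    el=Z.apply([s1,0,z1]);w=Z.apply([s1+KP["L2"]*np.cos(e),0,z1+KP["L2"]*np.sin(e)])
    C=Z*R.from_euler("y",-e)*R.from_euler("x",-j[3])*R.from_euler("y",-j[4])
    wc=w+C.apply([0,-KP["d"],0]); tcp=wc+C.apply([KP["T"],0,0])
    return el,w,wc,tcp
# tool: down, jaw along angle a, tilt t deg about jaw axis. returns rpy. positive t: gripper back leans along direction (jaw angle - 90)... checked numerically
def tool(a,t=0):
    r=R.from_rotvec(np.radians(t)*np.array([np.cos(np.radians(a)),np.sin(np.radians(a)),0]))*R.from_euler("xyz",down(a),degrees=True)
    return r.as_euler("xyz",degrees=True).tolist()
def segd(a,b,c,d):
    s=np.linspace(0,1,40);P=a+s[:,None]*(b-a);Q=c+s[:,None]*(d-c)
    return np.linalg.norm(P[:,None]-Q[None],axis=2).min()
MIC=[(np.array([.523,-.095,.43]),np.array([.487,-.12,.458])),(np.array([.56,-.14,.43]),np.array([.519,-.169,.458])),(np.array([.62,-.02,.39]),np.array([.56,-.10,.42]))]
def clear(j):
    el,w,wc,t=skel(j)
    up=t+(wc-t)*.25
    return [min(segd(a,b,c,d) for c,d in MIC) for a,b in((el,w),(w,wc),(wc,up))]
E
python3 - <<'E'
from h import *
for nm,p in dict(s3=(.545,-.277,.115),s1=(.457,-.277,.115),s2=(.545,-.38,.115),hi3=(.545,-.277,.165)).items():
  for t in (-30,-20,-10,0,10,20,30,40):
    for a in(0,180):
      o=tool(a,t);j=env.inverse_kinematics(list(p),o)
      if j is None: print(nm,a,t,None);continue
      sk=skel(j)
      print(nm,a,t,np.round(j),np.round(clear(j),3),"w",sk[1].round(2),"wc",sk[2].round(2),np.abs(sk[3]-p).max().round(4))
E
```

```text
s3 0 -30 [ -2.  24. -35.  49. -42. 142.] [0.148 0.049 0.049] w [ 0.45 -0.02  0.32] wc [ 0.54 -0.12  0.38] 0.0
s3 180 -30 [-26.  35.  11. -27. -81.  34.] [0.1   0.187 0.266] w [ 0.64 -0.32  0.45] wc [ 0.54 -0.43  0.38] 0.0
s3 0 -20 [ -4.  24. -27.  31. -42. 160.] [0.099 0.041 0.042] w [ 0.49 -0.03  0.35] wc [ 0.54 -0.17  0.4 ] 0.0
s3 180 -20 [-22.  32.   5. -20. -72.  29.] [0.063 0.128 0.22 ] w [ 0.62 -0.25  0.45] wc [ 0.55 -0.38  0.4 ] 0.0
s3 0 -10 None
s3 180 -10 [-17.  29.  -2. -11. -63.  22.] [0.032 0.065 0.168] w [ 0.61 -0.18  0.44] wc [ 0.55 -0.33  0.42] 0.0
s3 0 0 [ -12.   26.  -10.    0.  -54. -168.] [0.022 0.016 0.117] w [ 0.58 -0.12  0.42] wc [ 0.54 -0.28  0.42] 0.0
s3 180 0 [-12.  26. -10.   0. -54.  12.] [0.022 0.016 0.117] w [ 0.58 -0.12  0.42] wc [ 0.55 -0.28  0.42] 0.0
s3 0 10 [ -17.   29.   -2.  -11.  -63. -158.] [0.032 0.065 0.168] w [ 0.61 -0.18  0.44] wc [ 0.54 -0.33  0.42] 0.0
s3 180 10 [ -7.  24. -18.  14. -47.  -2.] [0.038 0.032 0.072] w [ 0.54 -0.07  0.39] wc [ 0.55 -0.22  0.42] 0.0
s3 0 20 [ -22.   32.    5.  -20.  -72. -151.] [0.063 0.128 0.22 ] w [ 0.62 -0.25
[... 5202 characters left out ...]
55 -0.22  0.47] 0.0
hi3 0 20 [ -22.   29.    8.  -19.  -77. -152.] [0.093 0.135 0.203] w [ 0.62 -0.25  0.5 ] wc [ 0.55 -0.38  0.45] 0.0
hi3 180 20 [ -3.  20. -23.  27. -49. -15.] [0.077 0.002 0.018] w [ 0.5  -0.03  0.4 ] wc [ 0.55 -0.17  0.45] 0.0
hi3 0 30 [ -26.   33.   13.  -27.  -86. -148.] [0.121 0.186 0.241] w [ 0.63 -0.31  0.5 ] wc [ 0.55 -0.43  0.43] 0.0
hi3 180 30 [ -1.  20. -31.  43. -47. -31.] [0.127 0.015 0.021] w [ 0.46 -0.01  0.36] wc [ 0.55 -0.12  0.43] 0.0
hi3 0 40 [ -30.   37.   19.  -34.  -94. -145.] [0.146 0.237 0.272] w [ 0.64 -0.37  0.48] wc [ 0.54 -0.47  0.4 ] 0.0
hi3 180 40 [  1.  21. -37.  57. -50. -46.] [0.166 0.03  0.03 ] w [0.43 0.   0.33] wc [ 0.55 -0.08  0.4 ] 0.0
```

```bash
python3 - <<'E'
from h import *
s=env.read_state();print(np.abs(skel(s["joint_positions"])[3]-s["position"]).max())
def path(qa,qb,n=15):
    return min(min(clear(qa+(qb-qa)*k)) for k in np.linspace(0,1,n))
q0=s["joint_positions"]
q1=np.array(env.inverse_kinematics([.4,-.4,.33],tool(180)))
print(q1,path(q0,q1),[np.round(x,2).tolist() for x in skel(q0)])
env.goto([.4,-.4,.33],tool(180))
env.goto([.5,-.26,.33],tool(180))
f=grab("wrist");save(f,"w1")
print(f["position"],f["orientation"],env.read_state()["clock"],env.read_state()["position"])
g=grab("scene");save(g,"s2");t=grab("top");save(t,"t2")
E
```

```text
3.799999991321856e-05
[-2.85911782e+01  1.30412377e+01  2.87246905e+00  2.54444375e-14
 -7.98312314e+01  2.85911782e+01] 0.20464909045910196 [[0.11, -0.18, 0.68], [0.32, -0.51, 0.53], [0.18, -0.6, 0.53], [0.18, -0.6, 0.22]]
[ 0.49951442 -0.32685298  0.49052644] [-1.42057953e+01 -1.39188662e-01 -1.79997750e+02] 3.9167 [ 0.49942057 -0.2610075   0.3297162 ]
```

View pics/w1.png

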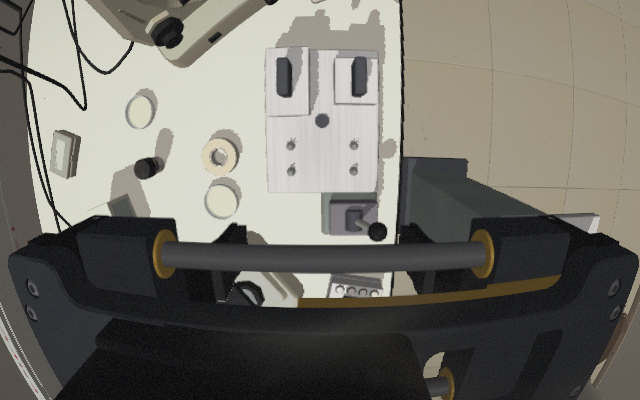

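View pics/s2.png

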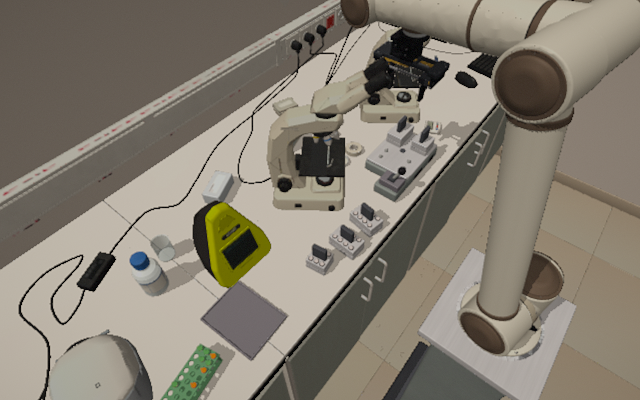

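View pics/t2.png

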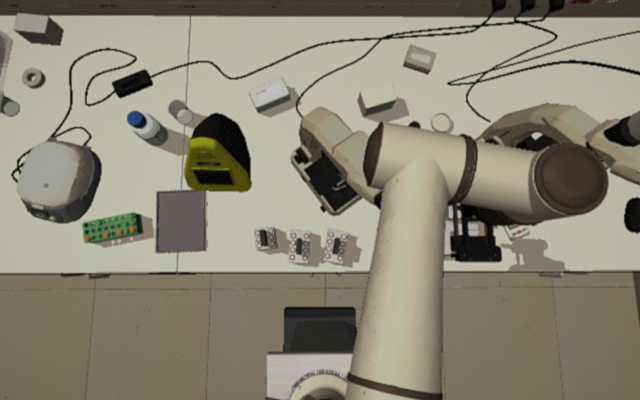

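```bash
python3 - <<'E'
import cv2
im=cv2.imread("pics/w1.png")[40:240,250:400]
cv2.imwrite("pics/w1c.png",cv2.resize(im,None,fx=3,fy=3,interpolation=cv2.INTER_NEAREST))
E
```

```text
(no output)
```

View pics/w1c.png

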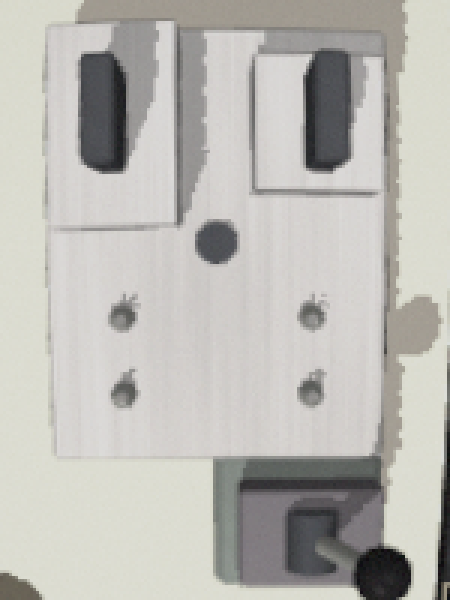

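```bash
cat >> h.py <<'E'
def fitpose(model,meas):
    m=np.asarray(model,float);q=np.asarray(meas,float);mc=m.mean(0);qc=q.mean(0)
    A=(m-mc);B=(q-qc);th=np.arctan2((A[:,0]*B[:,1]-A[:,1]*B[:,0]).sum(),(A*B).sum())
    c,s=np.cos(th),np.sin(th);Rm=np.array([[c,-s],[s,c]]);t=qc-Rm@mc
    return t,np.degrees(th),(q-(m@Rm.T+t))
E
cat > pegs.py <<'E'
from h import *
def run(f,px,center=None):
    px=np.array(px);W=toplane(f,px[:,0],px[:,1],.065)[:,:2]
    return W
E
python3 - <<'E'
from h import *
f=grab("wrist")
c=lambda L:np.array(L)/3.+[250,40]-0.33
pk=c([(123,316),(124,393),(312,316),(312,393)])
W=toplane(f,pk[:,0],pk[:,1],.066)[:,:2];print(W.round(4))
b=c([(217,241)]);print("bolt",toplane(f,b[:,0],b[:,1],.058).round(4))
e=c([(48,27),(383,32),(54,457),(382,457)]);print("corners",toplane(f,e[:,0],e[:,1],.058)[:,:2].round(4),toplane(f,e[:,0],e[:,1],.058)[:,:2].mean(0))
# model: shaker frame origin platform centre: seats x ±44 (front -), y ±52.5
# px order: left col in image = +x world (back)? 
m=np.array([[.044,.0525-.018],[.044,.0525+.018],[-.044,.0525-.018],[-.044,.0525+.018]])
t,th,r=fitpose(m,W);print("shaker",t,th,r.round(4).tolist())
fin=c([(80,52),(111,52),(80,164),(111,172),(330,50),(350,50),(325,172),(349,170)])
print("fins",toplane(f,fin[:,0],fin[:,1],.143)[:,:2].round(4))
k=c([(383,574)]);print("knob at z .11:",toplane(f,k[:,0],k[:,1],.11))
env.goto([.5,-.39,.33],tool(0))
f=grab("wrist");save(f,"w2");cv2.imwrite("pics/w2c.png",cv2.resize(f["image"][40:240,240:400],None,fx=3,fy=3,interpolation=cv2.INTER_NEAREST));
E
```

```text
[[ 0.5426 -0.2949]
 [ 0.5428 -0.259 ]
 [ 0.456  -0.2947]
 [ 0.4555 -0.2588]]
bolt [[ 0.4995 -0.3289  0.058 ]]
corners [[ 0.578  -0.433 ]
 [ 0.4221 -0.4301]
 [ 0.5785 -0.2267]
 [ 0.4199 -0.2264]] [ 0.49963471 -0.32905855]
shaker [ 0.49916688 -0.32933885] -0.05876506994583639 [[-0.0006, 0.0], [-0.0005, -0.0001], [0.0008, 0.0001], [0.0003, -0.0]]
fins [[ 0.5502 -0.4017]
 [ 0.5386 -0.4012]
 [ 0.5502 -0.3585]
 [ 0.5386 -0.3551]
 [ 0.4573 -0.4019]
 [ 0.4498 -0.4022]
 [ 0.4593 -0.3549]
 [ 0.4503 -0.3559]]
knob at z .11: [[ 0.42648994 -0.18560564  0.11      ]]
```

View pics/w2c.png

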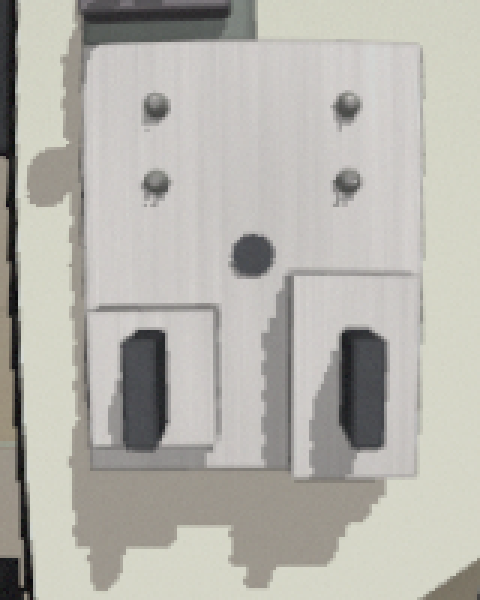

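```bash
python3 - <<'E'
from h import *
f=grab("wrist")
c=lambda L:np.array(L)/3.+[240,40]-0.33
pk=c([(347,182),(347,105),(155,182),(155,105)])
W=toplane(f,pk[:,0],pk[:,1],.066)[:,:2];print(W.round(4))
m=np.array([[.044,.0525-.018],[.044,.0525+.018],[-.044,.0525-.018],[-.044,.0525+.018]])
t,th,r=fitpose(m,W);print("shaker",t,th,r.round(4).tolist())
b=c([(252,255)]);print("bolt",toplane(f,b[:,0],b[:,1],.058).round(4))
for e in (c([(420,45),(86,43)]),c([(90,468)])): print(toplane(f,e[:,0],e[:,1],.058)[:,:2].round(4))
fin=c([(355,342),(385,342),(355,447),(385,447)]);print("fin bl",toplane(f,fin[:,0],fin[:,1],.143)[:,:2].round(4))
fin=c([(123,335),(153,335),(123,450),(153,450)]);print("fin bs",toplane(f,fin[:,0],fin[:,1],.143)[:,:2].round(4))
print(env.read_state()["position"],env.read_state()["clock"])
# feasibility of sample lean poses
for p,a,t in [((.447,-.036,.05),90,35),((.447,-.036,.05),90,-35),((.447,-.036,.05),-90,35),((.447,-.036,.05),-90,-35),((.47,.16,.05),90,-35),((.47,.16,.05),90,35),((.52,.42,.06),90,35),((.52,.42,.06),90,-35)]:
    j=env.inverse_kinematics(list(p),tool(a,t)); print(p,a,t,None if j is None else (np.round(j),np.round(clear(j),2),[x.round(2).tolist() for x in skel(j)[1:3]]))
E
```

```text
[[ 0.543  -0.2935]
 [ 0.543  -0.2577]
 [ 0.4561 -0.2937]
 [ 0.4561 -0.2578]]
shaker [ 0.49963666 -0.32819596] 0.07077361855864231 [[-0.0006, 0.0001], [-0.0006, -0.0001], [0.0006, 0.0001], [0.0006, -0.0001]]
bolt [[ 0.5001 -0.3276  0.058 ]]
[[ 0.5782 -0.2259]
 [ 0.4227 -0.2252]]
[[ 0.4218 -0.4289]]
fin bl [[ 0.5389 -0.3593]
 [ 0.5503 -0.3591]
 [ 0.5398 -0.3998]
 [ 0.5515 -0.3998]]
fin bs [[ 0.4514 -0.3566]
 [ 0.4628 -0.3567]
 [ 0.4503 -0.4011]
 [ 0.462  -0.4011]]
[ 0.50001527 -0.3899013   0.33007471] 6.6417
(0.447, -0.036, 0.05) 90 35 (array([ 11.,  35., -11.,  -7., -78., -98.]), array([0.15, 0.09, 0.09]), [[0.6, 0.12, 0.31], [0.62, -0.04, 0.3]])
(0.447, -0.036, 0.05) 90 -35 None
(0.447, -0.036, 0.05) -90 35 None
(0.447, -0.036, 0.05) -90 -35 (array([ 11.,  35., -11.,  -7., -78.,  82.]), array([0.15, 0.09, 0.09]), [[0.6, 0.12, 0.31], [0.62, -0.04, 0.3]])
(0.47, 0.16, 0.05) 90 -35 (array([   0.,   17.,  -55., -180.,  -17.,   90.]), array([0.26, 0.28, 0.37]), [[0.29, 0.0, 0.3], [0.29, 0.16, 0.3]])
(0.47, 0.16, 0.05) 90 35 (array([  27.,   38.,   -1.,  -15.,  -82., -111.]), array([0.31, 0.2 , 0.2 ]), [[0.6, 0.31, 0.33], [0.65, 0.16, 0.3]])
(0.52, 0.42, 0.06) 90 35 (array([  42.,   50.,   28.,  -22.,  -95., -128.]), array([0.44, 0.45, 0.45]), [[0.61, 0.55, 0.37], [0.7, 0.42, 0.31]])
(0.52, 0.42, 0.06) 90 -35 (array([ 46.,  28., -44., 106., -25., 122.]), array([0.44, 0.48, 0.52]), [[0.27, 0.29, 0.26], [0.34, 0.42, 0.31]])
```

```bash
python3 - <<'E'
from h import *
t=grab("top");g=grab("scene")
print("yellow front-bottom corners",toplane(t,187,190,0.02).round(3),toplane(t,249,190,.02).round(3),toplane(t,190,172,.2).round(3),toplane(t,245,172,.2).round(3))
print("tray corners",[toplane(t,*p,.008)[:2].round(3).tolist() for p in((157,191),(206,191),(157,252),(206,252))])
m=env.trace(t,"tray_floor")
for d in m[:1]:
    ys,xs=np.nonzero(d["mask"]);r=cv2.minAreaRect(np.stack([xs,ys],1).astype(np.float32));b=cv2.boxPoints(r);print(d["score"],toplane(t,b[:,0],b[:,1],.006)[:,:2].round(3).tolist(),toplane(t,np.array([r[0][0]]),np.array([r[0][1]]),.006))
P=[("stage",(.43,.26,.06),0,35),("stage",(.43,.22,.06),0,35),("stage",(.43,.30,.06),0,35)]
for a in range(0,360,45): P.append(("tray",(.50,.42,.06),a,35))
P+= [("s2",(.5434,-.3813,.112),0,35),("s1",(.4554,-.2763,.112),0,35),("s3",(.5434,-.2763,.112),0,35),("s3",(.5434,-.2763,.17),0,35)]
for n,p,a,tt in P:
    j=env.inverse_kinematics(list(p),tool(a,tt)); print(n,p,a,tt,None if j is None else (np.round(j).tolist(),np.round(clear(j),2).tolist(),[x.round(2).tolist() for x in skel(j)[:3]]))
E
```

```text
yellow front-bottom corners [0.611 0.394 0.02 ] [0.61  0.215 0.02 ] [0.622 0.328 0.2  ] [0.622 0.194 0.2  ]
tray corners [[0.61, 0.486], [0.61, 0.343], [0.433, 0.475], [0.432, 0.335]]
0.9 [[0.614, 0.49], [0.613, 0.349], [0.432, 0.342], [0.433, 0.479]] [[0.52186435 0.41480724 0.006     ]]
stage (0.43, 0.26, 0.06) 0 35 ([25.0, 21.0, -22.0, -50.0, -43.0, -168.0], [0.28, 0.23, 0.23], [[0.18, 0.08, 0.69], [0.46, 0.21, 0.4], [0.43, 0.08, 0.31]])
stage (0.43, 0.22, 0.06) 0 35 ([20.0, 20.0, -23.0, -50.0, -45.0, -164.0], [0.24, 0.21, 0.21], [[0.19, 0.07, 0.69], [0.47, 0.17, 0.4], [0.43, 0.04, 0.31]])
stage (0.43, 0.3, 0.06) 0 35 ([29.0, 22.0, -21.0, -50.0, -41.0, -172.0], [0.32, 0.25, 0.25], [[0.18, 0.1, 0.69], [0.45, 0.25, 0.4], [0.43, 0.12, 0.31]])
tray (0.5, 0.42, 0.06) 0 35 ([38.0, 29.0, -8.0, -45.0, -40.0, 175.0], [0.4, 0.3, 0.3], [[0.22, 0.17, 0.65], [0.49, 0.37, 0.4], [0.5, 0.24, 0.31]])
tray (0.5, 0.42, 0.06) 45 35 ([36.0, 39.0, 10.0, -37.0, -71.0, -156.0], [0.4, 0.33, 0.33], [[0.29, 0.21, 0.6], [0.59, 0.43, 0.39], [0.62, 0.3, 0.31]])
tray (0.5, 0.42, 0.06) 90 35 ([43.0, 48.0, 24.0, -
[... 692 characters left out ...]
 [0.32, 0.42, 0.31]])
tray (0.5, 0.42, 0.06) 315 35 None
s2 (0.5434, -0.3813, 0.112) 0 35 ([-35.0, 44.0, 25.0, -28.0, -93.0, -141.0], [0.17, 0.31, 0.37], [[0.32, -0.23, 0.57], [0.64, -0.46, 0.43], [0.54, -0.56, 0.36]])
s1 (0.4554, -0.2763, 0.112) 0 35 ([-32.0, 32.0, 2.0, -29.0, -82.0, -138.0], [0.14, 0.19, 0.29], [[0.25, -0.16, 0.64], [0.56, -0.35, 0.43], [0.46, -0.45, 0.36]])
s3 (0.5434, -0.2763, 0.112) 0 35 ([-29.0, 37.0, 13.0, -30.0, -85.0, -144.0], [0.12, 0.22, 0.29], [[0.3, -0.16, 0.61], [0.64, -0.35, 0.44], [0.54, -0.45, 0.36]])
s3 (0.5434, -0.2763, 0.17) 0 35 ([-28.0, 34.0, 16.0, -30.0, -90.0, -147.0], [0.14, 0.21, 0.25], [[0.28, -0.15, 0.63], [0.63, -0.34, 0.5], [0.54, -0.45, 0.42]])
```

```bash
cat >> h.py <<'E'
BOXES={"mic":((.478,-.20,0),(.9,.13,.47)),"yel":((.60,.18,0),(.9,.40,.22)),"mic2":((.55,-.9,0),(.9,-.52,.45))}
def boxd(P,lo,hi):
    d=np.maximum(np.maximum(np.array(lo)-P,P-np.array(hi)),0);return np.linalg.norm(d,axis=1)
def margin(j):
    el,w,wc,t=skel(j);s=np.linspace(0,1,25)[:,None]
    dirn=(wc-w)/np.linalg.norm(wc-w); we=w-dirn*.06
    ax=(wc-t)/np.linalg.norm(wc-t)
    # jaw dir from joint6 unknown sign -> use state of tool via caller; sample both perpendiculars through j6
    j6=np.radians(j[5]); 
    # at j6=0 jaw direction: determined numerically below
    e1=dirn;e2=np.cross(ax,dirn)
    jaw=np.cos(j6)*e2*JS[0]+np.sin(j6)*e1*JS[1]
    xx=np.cross(ax,jaw)
    body=[]
    for a in np.linspace(-.095,.095,7):
        for b in(-.0375,.0375):
            for c in np.linspace(.07,.2,4): body.append(t+ax*c+jaw*a+xx*b)
    blk=[t+ax*.019+jaw*a+xx*b+np.array([0,0,-.07]) for a in(-.03,.03) for b in(-.05,.05)]
    out={}
    for n,(lo,hi) in BOXES.items():
        out[n]=min((boxd(el+s*(w-el),lo,hi)-.06).min(),(boxd(we+s*(wc-we),lo,hi)-.06).min(),boxd(np.array(body),lo,hi).min(),boxd(np.array(blk),lo,hi).min(),(boxd(wc+s*(t+ax*.2-wc),lo,hi)-.045).min())
    out["low"]=min(np.array(body)[:,2].min(),0.0+(we[2]-.06),w[2]-.06); 
    return out
JS=(1,1)
def _cal():
    global JS
    best=None
    for s1 in(1,-1):
        for s2 in(1,-1):
            err=0
            for a,t in((180,0),(150,-30),(200,20)):
                j=env.inverse_kinematics([.5,-.3,.2],tool(a,t))
                el,w,wc,tt=skel(j);dirn=(wc-w)/np.linalg.norm(wc-w);ax=(wc-tt)/np.linalg.norm(wc-tt)
                jw=np.cos(np.radians(j[5]))*np.cross(ax,dirn)*s1+np.sin(np.radians(j[5]))*dirn*s2
                err+=1-abs(jw@[np.cos(np.radians(a)),np.sin(np.radians(a)),0])
            if best is None or err<best[0]: best=(err,(s1,s2))
    JS=best[1];return best
def pathm(qa,qb,n=13):
    M=[margin(np.asarray(qa)+(np.asarray(qb)-qa)*k) for k in np.linspace(0,1,n)]
    return {k:round(min(m[k] for m in M),3) for k in M[0]}
def tcp(G,a,t): return (np.asarray(G)+.019*R.from_euler("xyz",tool(a,t),degrees=True).apply([0,1,0])).tolist()
def plan(wps,q0=None):
    """wps: list of (G,a,t)"""
    q=np.asarray(q0 if q0 is not None else env.read_state()["joint_positions"]);Q=[]
    for G,a,t in wps:
        p=tcp(G,a,t);c=[]
        j=env.inverse_kinematics(p,tool(a,t))
        if j is None: print("UNREACH",G,a,t);return None
        j=np.asarray(j); print(np.round(G,3),a,t,np.round(j).tolist(),pathm(q,j)); Q.append(j);q=j
    return Q
E
python3 - <<'E'
from h import *
import h
print(h._cal())
Q=plan([((.5442,-.380,.25),180,-35),((.5442,-.380,.128),180,-35),((.5442,-.380,.25),180,-35),((.42,-.33,.25),180,-35),((.37,-.15,.25),180,-35),((.37,.1,.25),180,-35),((.48,.418,.2),180,-35),((.48,.418,.075),180,-35)])
E
```

```text
(np.float64(0.0), (1, -1))
[ 0.544 -0.38   0.25 ] 180 -35 [-35.0, 38.0, 32.0, -29.0, -104.0, 33.0] {'mic': np.float64(0.096), 'yel': np.float64(0.496), 'mic2': np.float64(-0.039), 'low': np.float64(0.266)}
[ 0.544 -0.38   0.128] 180 -35 [-35.0, 43.0, 23.0, -28.0, -92.0, 39.0] {'mic': np.float64(0.061), 'yel': np.float64(0.52), 'mic2': np.float64(-0.06), 'low': np.float64(0.148)}
[ 0.544 -0.38   0.25 ] 180 -35 [-35.0, 38.0, 32.0, -29.0, -104.0, 33.0] {'mic': np.float64(0.061), 'yel': np.float64(0.52), 'mic2': np.float64(-0.06), 'low': np.float64(0.148)}
[ 0.42 -0.33  0.25] 180 -35 [-37.0, 26.0, 10.0, -27.0, -97.0, 39.0] {'mic': np.float64(0.093), 'yel': np.float64(0.492), 'mic2': np.float64(-0.039), 'low': np.float64(0.27)}
[ 0.37 -0.15  0.25] 180 -35 [-24.0, 11.0, -11.0, -32.0, -86.0, 31.0] {'mic': np.float64(0.0), 'yel': np.float64(0.351), 'mic2': np.float64(0.066), 'low': np.float64(0.27)}
[0.37 0.1  0.25] 180 -35 [10.0, -1.0, -21.0, -38.0, -68.0, 4.0] {'mic': np.float64(0.0), 'yel': np.float64(0.182), 'mic2': np.float64(0.215), 'low': np.float64(0.27)}
[0.48  0.418 0.2  ] 180 -35 [42.0, 19.0, -6.0, -36.0, -47.0, -21.0] {'mic': np.float64(-0.051), 'yel': np.float64(0.025), 'mic2': np.float64(0.431), 'low': np.float64(0.22)}
[0.48  0.418 0.075] 180 -35 [40.0, 28.0, -9.0, -46.0, -38.0, -6.0] {'mic': np.float64(0.063), 'yel': np.float64(0.023), 'mic2': np.float64(0.716), 'low': np.float64(0.095)}
```

```bash
python3 - <<'E'
from h import *
t=grab("top")
for p,z in [((467,150),.04),((513,207),.04),((540,199),.17),((575,190),.17),((605,160),.17),((585,180),.04)]: print(p,toplane(t,*p,z).round(3))
E
python3 - <<'E'
import cv2
im=cv2.imread("pics/top0.png")[90:250,440:640]
cv2.imwrite("pics/m2.png",cv2.resize(im,None,fx=4,fy=4,interpolation=cv2.INTER_CUBIC)[:600])
E
```

```text
(467, 150) [ 0.724 -0.423  0.04 ]
(513, 207) [ 0.556 -0.544  0.04 ]
(540, 199) [ 0.558 -0.544  0.17 ]
(575, 190) [ 0.581 -0.635  0.17 ]
(605, 160) [ 0.659 -0.722  0.17 ]
(585, 180) [ 0.634 -0.761  0.04 ]
```

View pics/m2.png

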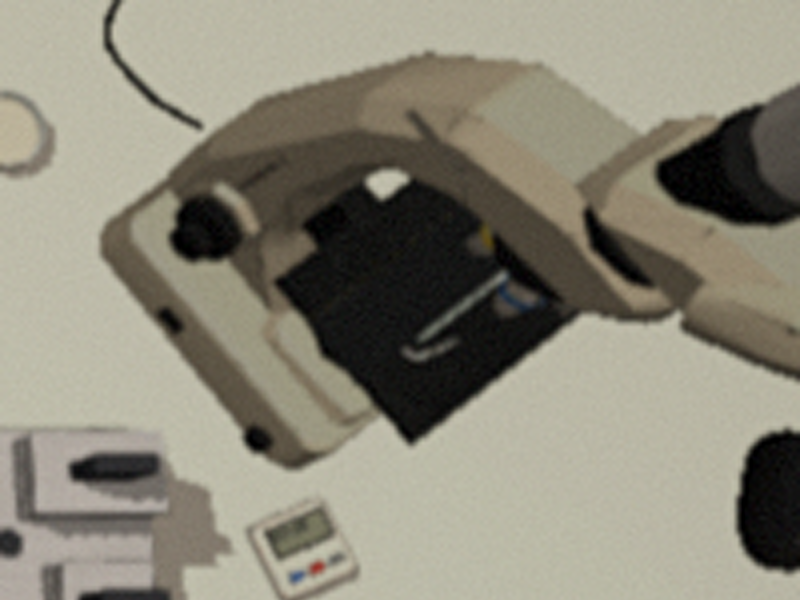

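```bash
cat > run1.py <<'E'
from h import *
import h,sys;h._cal()
h.BOXES["mic2"]=((.55,-.9,0),(.9,-.53,.45))
T=-20
Q=plan([((.5442,-.380,.24),180,T),((.5442,-.380,.128),180,T),((.5442,-.380,.24),180,T),((.42,-.34,.24),180,T),((.345,-.17,.24),180,T),((.345,.05,.24),180,T),((.40,.25,.22),180,T),((.485,.418,.2),180,T),((.485,.418,.075),180,T)])
E
python3 run1.py
```

```text
[ 0.544 -0.38   0.24 ] 180 -20 [-29.0, 32.0, 22.0, -17.0, -89.0, 31.0] {'mic': np.float64(0.077), 'yel': np.float64(0.496), 'mic2': np.float64(0.008), 'low': np.float64(0.275)}
[ 0.544 -0.38   0.128] 180 -20 [-29.0, 37.0, 14.0, -18.0, -77.0, 35.0] {'mic': np.float64(0.024), 'yel': np.float64(0.484), 'mic2': np.float64(-0.009), 'low': np.float64(0.163)}
[ 0.544 -0.38   0.24 ] 180 -20 [-29.0, 32.0, 22.0, -17.0, -89.0, 31.0] {'mic': np.float64(0.024), 'yel': np.float64(0.484), 'mic2': np.float64(-0.009), 'low': np.float64(0.163)}
[ 0.42 -0.34  0.24] 180 -20 [-32.0, 21.0, 3.0, -17.0, -83.0, 35.0] {'mic': np.float64(0.063), 'yel': np.float64(0.496), 'mic2': np.float64(0.019), 'low': np.float64(0.275)}
[ 0.345 -0.17   0.24 ] 180 -20 [-18.0, 4.0, -19.0, -20.0, -74.0, 24.0] {'mic': np.float64(0.006), 'yel': np.float64(0.377), 'mic2': np.float64(0.099), 'low': np.float64(0.275)}
[0.345 0.05  0.24 ] 180 -20 [17.0, -5.0, -28.0, -21.0, -63.0, -8.0] {'mic': np.float64(0.021), 'yel': np.float64(0.211), 'mic2': np.float64(0.278), 'low': np.float64(0.275)}
[0.4  0.25 0.22] 180 -20 [41.0, 5.0, -22.0, -19.0, -52.0, -31.0] {'mic': np.float64(0.0), 'yel': np.float64(0.111), 'mic2': np.float64(0.467), 'low': np.float64(0.255)}
[0.485 0.418 0.2  ] 180 -20 [49.0, 20.0, -4.0, -17.0, -51.0, -40.0] {'mic': np.float64(0.02), 'yel': np.float64(0.025), 'mic2': np.float64(0.639), 'low': np.float64(0.235)}
[0.485 0.418 0.075] 180 -20 [48.0, 29.0, -10.0, -22.0, -38.0, -32.0] {'mic': np.float64(0.13), 'yel': np.float64(0.018), 'mic2': np.float64(0.773), 'low': np.float64(0.11)}
```

```bash
cat >> h.py <<'E'
def go(G,a,t): env.goto(tcp(G,a,t),tool(a,t))
def line(G,a,t,rate=.15,fl=None): return env.move_straight(tcp(G,a,t),tool(a,t),rate,fl) 
def st():
    s=env.read_state(); return "t=%.1f op=%.3f F=%s pos=%s"%(s["clock"],s["opening"],np.round(s["force"],1),np.round(s["position"],4))
E
python3 - <<'E'
from h import *
T=-20;a=180
env.gripper_to(.5)
go((.5442,-.380,.24),a,T);print(st())
print(line((.5442,-.380,.128),a,T,.12,15),st())
env.gripper_to(0,40);print(st())
print(line((.5442,-.380,.15),a,T,.06),st())
f=grab("wrist");save(f,"w3")
E
```

```text
t=10.6 op=0.498 F=[ 0.5 -0.4 -0.2] pos=[ 0.5442 -0.3735  0.2223]
False t=11.7 op=0.503 F=[-0.6 -0.2  0.4] pos=[ 0.5447 -0.3739  0.1112]
t=12.3 op=0.158 F=[ 2.1 -0.1 -1. ] pos=[ 0.5447 -0.3736  0.1102]
False t=12.8 op=0.157 F=[-0.2 -0.5 -3.8] pos=[ 0.5441 -0.3735  0.1324]
```

View pics/w3.png

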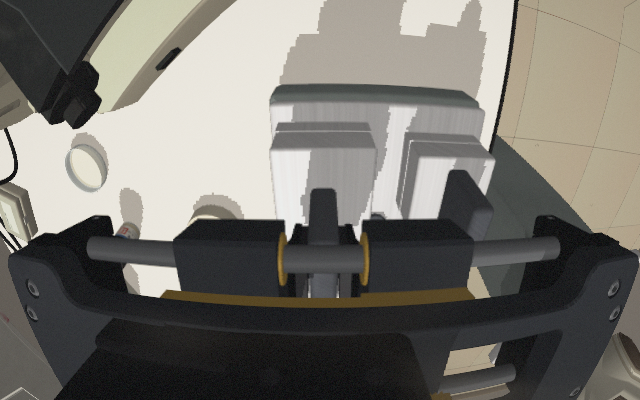

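```bash
python3 - <<'E'
from h import *
T=-20;a=180
line((.5442,-.380,.24),a,T)
for G in [(.42,-.34,.24),(.345,-.17,.24),(.345,.05,.24),(.36,.18,.24),(.485,.418,.2)]: go(G,a,T);print(st())
line((.485,.418,.09),a,T,.15)
print(line((.485,.418,.070),a,T,.03,5),st())
env.gripper_to(.5);print(st())
line((.485,.418,.2),a,T)
t=grab("top");save(t,"t3",(150,280,100,360),3)
g=grab("scene");save(g,"s3",(180,380,150,400),3)
E
```

```text
t=14.2 op=0.155 F=[ 0.7 -0.3 -4.3] pos=[ 0.4193 -0.3333  0.2217]
t=15.0 op=0.162 F=[ 0.5 -0.5 -3. ] pos=[ 0.346  -0.1637  0.2224]
t=15.8 op=0.159 F=[-0.4 -0.3 -3.8] pos=[0.3458 0.056  0.2221]
t=16.4 op=0.161 F=[-0.2 -0.7 -3.6] pos=[0.3604 0.1861 0.2216]
t=17.5 op=0.155 F=[-1.  -0.4 -4. ] pos=[0.485  0.423  0.1824]
True t=18.9 op=0.156 F=[-0.1 -0.4  3.7] pos=[0.4852 0.4245 0.0561]
t=19.7 op=0.499 F=[-0.   0.2  0.5] pos=[0.4835 0.4232 0.0541]
```

View pics/t3.png

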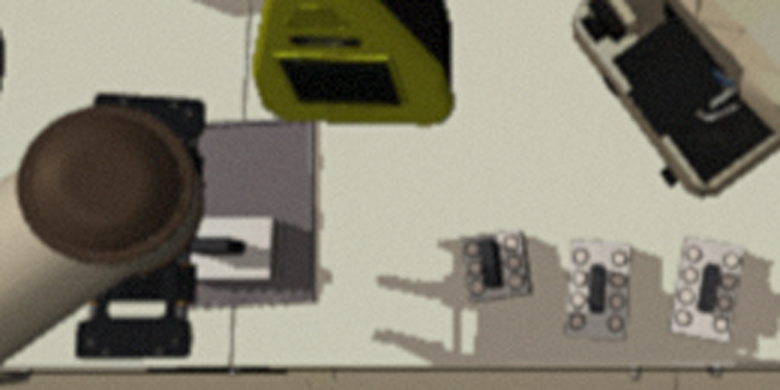

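View pics/s3.png

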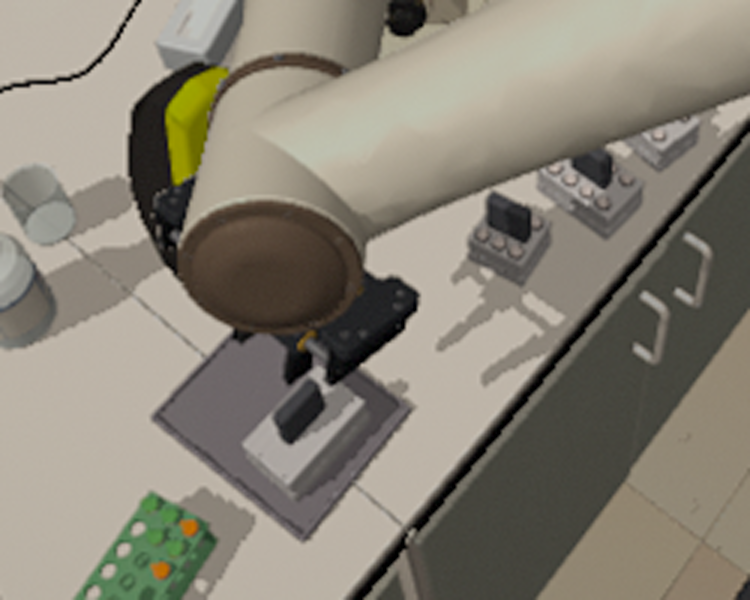

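```bash
python3 - <<'E'
from h import *
env.goto([.385,.07,.30],tool(-90))
f=grab("wrist");save(f,"w4");print(st(),f["position"])
cv2.imwrite("pics/w4c.png",cv2.resize(f["image"][60:220,150:450],None,fx=2.6,fy=2.6,interpolation=cv2.INTER_CUBIC))
import pickle;pickle.dump(f,open("w4.pkl","wb"))
for n in("long_a_c","short_a_c"):
  for d in env.trace(f,n)[:4]:
    ys,xs=np.nonzero(d["mask"]);print(n,d["score"],xs.mean(),ys.mean(),len(xs))
E
```

```text
t=22.3 op=0.497 F=[ 0.   0.1 -0.3] pos=[0.3852 0.0704 0.2996] [0.45124785 0.0702825  0.46061648]
long_a_c 0.69 395.1067889908257 126.26862385321101 2725
short_a_c 0.58 255.74585950885208 110.31182181610508 1751
```

View pics/w4c.png

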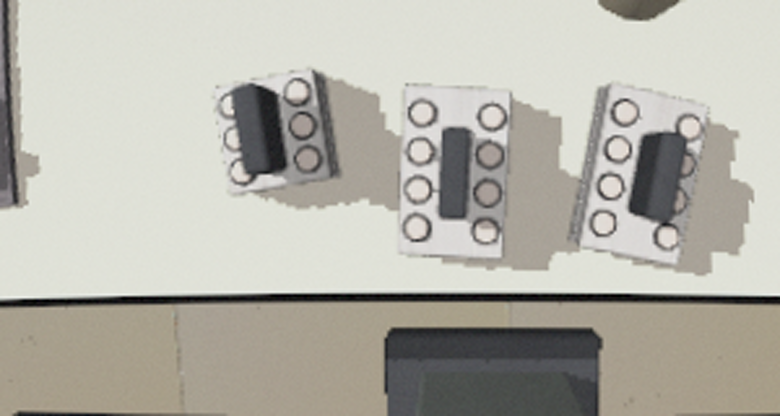

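```bash
cat > fin.py <<'E'
from h import *
from scipy.optimize import minimize
def fit_fin(f,guess,zb=0.0,dbg=None):
    """guess (x,y,yawdeg of block y axis). returns fitted"""
    g=cv2.cvtColor(f["image"],cv2.COLOR_BGR2GRAY)
    dark=(g<95).astype(np.uint8)
    c=proj(f,[guess[0],guess[1],zb+.085])
    n,lab,stats,cent=cv2.connectedComponentsWithStats(dark,connectivity=4)
    ok=[i for i in range(1,n) if 60<stats[i,4]<3000]
    i=min(ok,key=lambda i:np.hypot(*(cent[i]-c)))
    m=(lab==i).astype(np.uint8)
    m=cv2.morphologyEx(m,cv2.MORPH_OPEN,np.ones((3,3),np.uint8))
    x0,y0,w,h=stats[i,:4];x0-=8;y0-=8;w+=16;h+=16;S=6
    mm=cv2.resize(m[y0:y0+h,x0:x0+w],None,fx=S,fy=S,interpolation=cv2.INTER_LINEAR)
    def sil(p):
        a=np.radians(p[2]);u=np.array([np.cos(a),np.sin(a)]);v=np.array([-u[1],u[0]])
        pts=[]
        for z,l in((.045,.022),(.078,.022),(.085,.016)):
            for s1 in(-1,1):
                for s2 in(-1,1): pts.append([*(np.array(p[:2])+u*s1*l+v*s2*.007),zb+z])
        q=proj(f,np.array(pts));q=(q-[x0,y0]+.5)*S-.5
        hull=cv2.convexHull(q.astype(np.float32))[:,0]
        im=np.zeros(mm.shape,np.uint8);cv2.fillConvexPoly(im,np.round(hull*16).astype(np.int32),1,shift=4);return im
    def cost(q):
        s=sil([q[0]/1000,q[1]/1000,q[2]]);return 1-(s&mm).sum()/max(1,(s|mm).sum())
    best=None
    for dy in(0,):
        q0=np.array([guess[0]*1000,guess[1]*1000,guess[2]])
        # align centroid first
        for _ in range(3):
            s=sil([q0[0]/1000,q0[1]/1000,q0[2]])
            cs=np.array(np.nonzero(s)).mean(1)[::-1];cm=np.array(np.nonzero(mm)).mean(1)[::-1]
            if not np.isfinite(cs).all(): break
            A=toplane(f,x0+cs[0]/S,y0+cs[1]/S,zb+.08);B=toplane(f,x0+cm[0]/S,y0+cm[1]/S,zb+.08)
            q0[:2]+=(B-A)[:2]*1000
        sx=np.array([q0,q0+[3,0,0],q0+[0,3,0],q0+[0,0,8]])
        r=minimize(cost,q0,method="Nelder-Mead",options=dict(initial_simplex=sx,xatol=.02,fatol=1e-5,maxiter=300))
    return np.array([r.x[0]/1000,r.x[1]/1000,r.x[2]]),1-r.fun,int(m.sum())
def yawmask(f,px):pass
E
python3 - <<'E'
import pickle
from fin import *
f=pickle.load(open("w4.pkl","rb"))
c=lambda u,v:(150+u/2.6,60+v/2.6)
for nm,u,v,yaw in(("short",258,125,10),("long1",455,172,0),("long2",658,175,-10)):
    g=toplane(f,*c(u,v),.085)
    print(nm,g.round(4),fit_fin(f,(g[0],g[1],yaw)))
E
```

```text
short [0.4688 0.1608 0.085 ] (array([0.46735163, 0.1644834 , 9.28756283]), np.float64(0.8838136253264306), 543)
long1 [0.4448 0.0684 0.085 ] (array([ 0.44454372,  0.06898964, -2.54333848]), np.float64(0.8201467380527464), 352)
long2 [ 0.4454 -0.0276  0.085 ] (array([  0.44502383,  -0.03147211, -11.1668072 ]), np.float64(0.8947180744372633), 569)
```

```bash
python3 - <<'E'
import pickle
from h import *
f=pickle.load(open("w4.pkl","rb"))
for n,L in dict(short=[(215,87),(313,70),(335,177),(230,195)],l1=[(405,84),(511,92),(500,258),(398,252)],l2=[(610,84),(708,108),(680,264),(580,247)]).items():
    L=np.array(L);W=toplane(f,150+L[:,0]/2.6,60+L[:,1]/2.6,.04)[:,:2]
    e=W[1:]-W[:-1];print(n,W.mean(0).round(4),np.linalg.norm(e,axis=1).round(3),np.degrees(np.arctan2(*( (W[0]-W[3])[::-1]))).round(1),np.degrees(np.arctan2(*( (W[1]-W[2])[::-1]))).round(1))
E
```

```text
short [0.4669 0.1639] [0.054 0.058 0.058] 7.1 11.1
l1 [0.4443 0.069 ] [0.055 0.087 0.054] -2.7 -3.4
l2 [ 0.4441 -0.0326] [0.055 0.086 0.056] -9.6 -8.8
```

```bash
cat > stage.py <<'E'
from fin import *
import h;h._cal()
def pick_stage(p,S=(.43,.27)):
    """p=(x,y,yaw of block y). vertical pick, turn to block y||world y, set down at S"""
    x,y,yaw=p; a=yaw-90
    G=lambda z:(x,y,z)
    go(G(.17),a,0)
    print("down",line(G(.070),a,0,.12,15),st())
    env.gripper_to(0,40);print(st())
    line(G(.17),a,0,.15)
    go((x-.03,(y+S[1])/2,.19),(a-180)/2-0,0) if False else None
    go((S[0],S[1],.16),180,0);print(st())
    line((S[0],S[1],.085),180,0,.15)
    print("touch",line((S[0],S[1],.066),180,0,.03,5),st())
    env.gripper_to(.5)
    line((S[0],S[1],.17),180,0,.2)
E
python3 - <<'E'
from stage import *
x,y=.4673,.1643
plan([((x,y,.17),-80.7,0),((x,y,.07),-80.7,0),((.43,.27,.16),180,0),((.43,.27,.07),180,0),((.43,.27,.16),180,-35),((.43,.27,.07),180,-35)])
E
```

```text
[0.467 0.164 0.17 ] -80.7 0 [38.0, 13.0, -23.0, 0.0, -53.0, 61.0] {'mic': np.float64(-0.029), 'yel': np.float64(0.087), 'mic2': np.float64(0.512), 'low': np.float64(0.221)}
[0.467 0.164 0.07 ] -80.7 0 [38.0, 21.0, -30.0, 0.0, -39.0, 61.0] {'mic': np.float64(-0.024), 'yel': np.float64(0.084), 'mic2': np.float64(0.594), 'low': np.float64(0.121)}
[0.43 0.27 0.16] 180 0 [50.0, 15.0, -23.0, -0.0, -52.0, -50.0] {'mic': np.float64(-0.024), 'yel': np.float64(0.053), 'mic2': np.float64(0.594), 'low': np.float64(0.121)}
[0.43 0.27 0.07] 180 0 [50.0, 22.0, -28.0, -0.0, -39.0, -50.0] {'mic': np.float64(0.088), 'yel': np.float64(0.074), 'mic2': np.float64(0.739), 'low': np.float64(0.121)}
[0.43 0.27 0.16] 180 -35 [29.0, 13.0, -19.0, -43.0, -48.0, -3.0] {'mic': np.float64(-0.018), 'yel': np.float64(0.073), 'mic2': np.float64(0.577), 'low': np.float64(0.121)}
[0.43 0.27 0.07] 180 -35 [27.0, 22.0, -22.0, -51.0, -41.0, 11.0] {'mic': np.float64(-0.019), 'yel': np.float64(0.073), 'mic2': np.float64(0.577), 'low': np.float64(0.09)}
```

```bash
python3 - <<'E'
from h import *
t=grab("top")
for p,z in [((292,156),.04),((334,213),.04),((305,170),.17),((334,206),.17),((360,196),.17),((360,198),.04),((322,210),.05),((301,120),.3)]: print(p,z,toplane(t,*p,z).round(3))
E
```

```text
(292, 156) 0.04 [0.707 0.089 0.04 ]
(334, 213) 0.04 [ 0.54  -0.031  0.04 ]
(305, 170) 0.17 [0.634 0.048 0.17 ]
(334, 206) 0.17 [ 0.542 -0.024  0.17 ]
(360, 196) 0.17 [ 0.567 -0.09   0.17 ]
(360, 198) 0.04 [ 0.583 -0.106  0.04 ]
(322, 210) 0.05 [0.547 0.003 0.05 ]
(301, 120) 0.3 [0.716 0.054 0.3  ]
```

```bash
python3 - <<'E'
from stage import *
pick_stage((.4673,.1643,9.3))
env.goto([.43,.27+.066,.30],tool(180))
f=grab("wrist");save(f,"w5");import pickle;pickle.dump(f,open("w5.pkl","wb"))
print(fit_fin(f,(.43,.27,90)),st())
E
```

```text
down False t=24.3 op=0.502 F=[0.4 0.6 0.5] pos=[0.4679 0.1646 0.0519]
t=24.9 op=0.156 F=[1.1 1.5 0.1] pos=[0.4674 0.1646 0.051 ]
t=27.4 op=0.155 F=[-0.  -0.7 -6. ] pos=[0.4299 0.2698 0.1406]
touch True t=28.6 op=0.158 F=[-0.5 -0.6  4.5] pos=[0.4302 0.2701 0.0509]
(array([ 0.42877416,  0.26886813, 88.41593156]), np.float64(0.8103256240581799), 351) t=30.8 op=0.499 F=[-0.1  0.5 -0.5] pos=[0.4292 0.3352 0.2974]
```

View pics/w5.png

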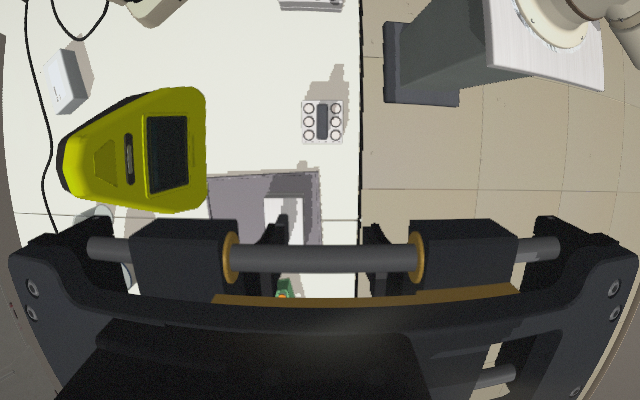

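```bash
cat >> stage.py <<'E'
T=-35
SEATS={0:(.4554,-.3813),1:(.4554,-.2763),2:(.5434,-.3813),3:(.5434,-.2763)}
def tilt_pick(p,t=T):
    go((p[0],p[1],.18),180,t)
    print("down",line((p[0],p[1],.070),180,t,.12,15),st())
    env.gripper_to(0,45);print(st())
    line((p[0],p[1],.2),180,t,.15);print(st())
def carry_way(s,t=T):
    x,y=SEATS[s]
    return [((.36,.17,.24),180,t),((.345,.05,.24),180,t),((.345,-.17,.24),180,t),((.42,-.32,.24),180,t),((x,y,.21),180,t)]
def insert(s,t=T,dx=0,dy=0):
    x,y=SEATS[s];x+=dx;y+=dy
    line((x,y,.146),180,t,.12);print(st())
    hit=line((x,y,.1275),180,t,.02,12);print("insert",hit,st())
E
python3 - <<'E'
from stage import *
plan([((.4293,.2693,.18),180,T),((.4293,.2693,.07),180,T)]+carry_way(3)+[((*SEATS[3],.128),180,T)])
E
```

```text
[0.429 0.269 0.18 ] 180 -35 [30.0, 11.0, -18.0, -41.0, -49.0, -5.0] {'mic': np.float64(-0.025), 'yel': np.float64(0.076), 'mic2': np.float64(0.576), 'low': np.float64(0.2)}
[0.429 0.269 0.07 ] 180 -35 [27.0, 22.0, -22.0, -51.0, -41.0, 11.0] {'mic': np.float64(-0.018), 'yel': np.float64(0.073), 'mic2': np.float64(0.576), 'low': np.float64(0.09)}
[0.36 0.17 0.24] 180 -35 [21.0, -2.0, -24.0, -38.0, -60.0, -4.0] {'mic': np.float64(-0.018), 'yel': np.float64(0.076), 'mic2': np.float64(0.499), 'low': np.float64(0.09)}
[0.345 0.05  0.24 ] 180 -35 [2.0, -1.0, -24.0, -37.0, -71.0, 12.0] {'mic': np.float64(0.023), 'yel': np.float64(0.166), 'mic2': np.float64(0.395), 'low': np.float64(0.26)}
[ 0.345 -0.17   0.24 ] 180 -35 [-28.0, 11.0, -12.0, -31.0, -86.0, 35.0] {'mic': np.float64(0.021), 'yel': np.float64(0.221), 'mic2': np.float64(0.217), 'low': np.float64(0.26)}
[ 0.42 -0.32  0.24] 180 -35 [-36.0, 26.0, 9.0, -28.0, -95.0, 39.0] {'mic': np.float64(0.015), 'yel': np.float64(0.382), 'mic2': np.float64(0.068), 'low': np.float64(0.26)}
[ 0.543 -0.276  0.21 ] 180 -35 [-28.0, 32.0, 17.0, -31.0, -92.0, 32.0] {'mic': np.float64(0.035), 'yel': np.float64(0.416), 'mic2': np.float64(0.015), 'low': np.float64(0.23)}
[ 0.543 -0.276  0.128] 180 -35 [-28.0, 37.0, 12.0, -31.0, -84.0, 36.0] {'mic': np.float64(0.012), 'yel': np.float64(0.416), 'mic2': np.float64(0.018), 'low': np.float64(0.148)}
```

```bash
python3 - <<'E'
from stage import *
tilt_pick((.4293,.2693))
for w in carry_way(3): go(*w)
print(st())
line((*SEATS[3],.155),180,T,.12);env.dwell(.2)
f=grab("wrist");save(f,"w6");g=grab("scene");save(g,"s6",(0,240,300,540),3.3);t=grab("top");save(t,"t6")
E
```

```text
down False t=32.7 op=0.499 F=[-0.   0.3 -0.7] pos=[0.4297 0.2806 0.055 ]
t=33.3 op=0.154 F=[1.  0.6 0.5] pos=[0.4299 0.2802 0.0546]
t=34.4 op=0.159 F=[ 0.7 -0.3 -5.1] pos=[0.4282 0.2797 0.1828]
t=37.7 op=0.155 F=[ 0.7 -0.7 -4.8] pos=[ 0.5437 -0.2636  0.1946]
```

View pics/w6.png

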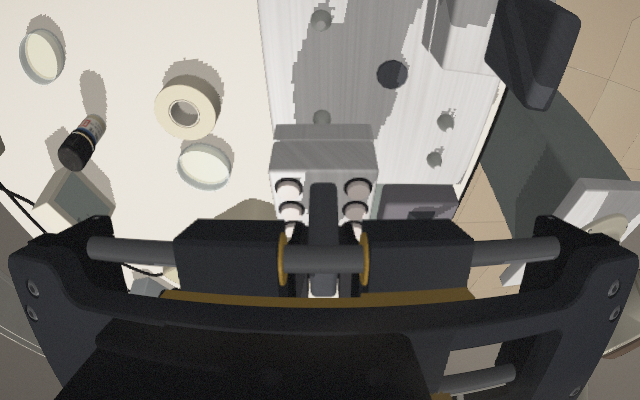

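View pics/s6.png

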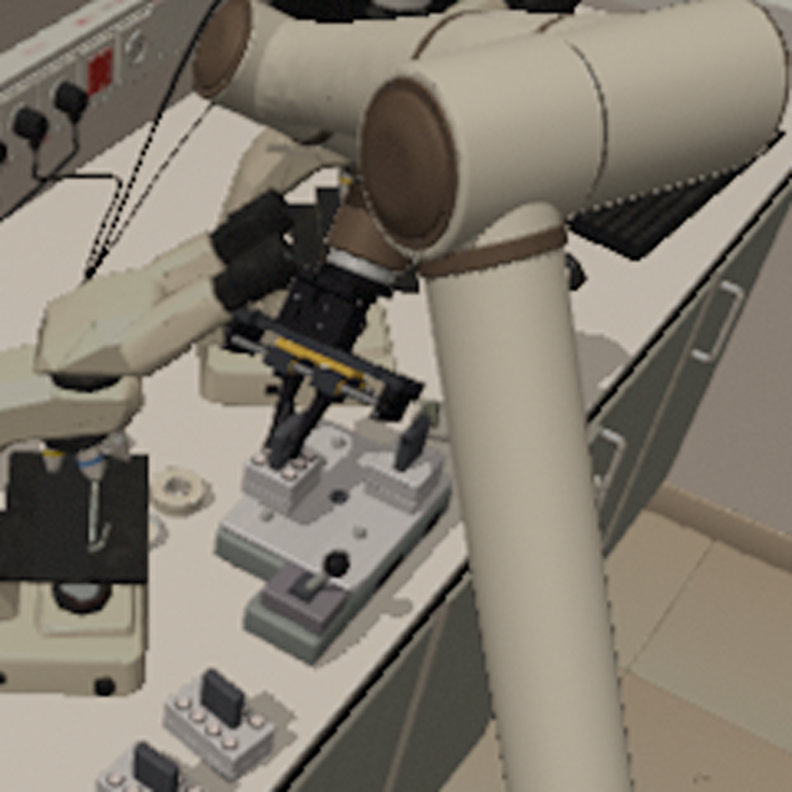

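```bash
python3 - <<'E'
from stage import *
insert(3)
E
```

```text
t=38.9 op=0.158 F=[-0.1  0.4 -4.9] pos=[ 0.5428 -0.265   0.1293]
insert False t=40.0 op=0.156 F=[-2.3  1.6  1.6] pos=[ 0.5433 -0.2653  0.1127]
```

```bash
python3 - <<'E'
from stage import *
env.gripper_to(.5);print(st())
line((*SEATS[3],.24),180,T,.15)
go((.42,-.36,.27),180,-20)
env.goto([.44,-.30,.33],tool(180))
f=grab("wrist");save(f,"w7",(20,230,230,430),3)
t=fit_fin(f,(.5434,-.2763,90),zb=.058);print(t,fit_fin(f,(.4554,-.3813,90),zb=.058),st())
E
```

```text
t=40.8 op=0.502 F=[-0.2  0.2  0.3] pos=[ 0.5434 -0.2654  0.1119]
(array([ 0.54089053, -0.27695086, 87.29668778]), np.float64(0.9052536516412754), 650) (array([ 0.45568812, -0.38096125, 90.17801846]), np.float64(0.8405544035796136), 436) t=42.9 op=0.504 F=[ 0.4  0.7 -1.5] pos=[ 0.4407 -0.2987  0.3288]
```

View pics/w7.png

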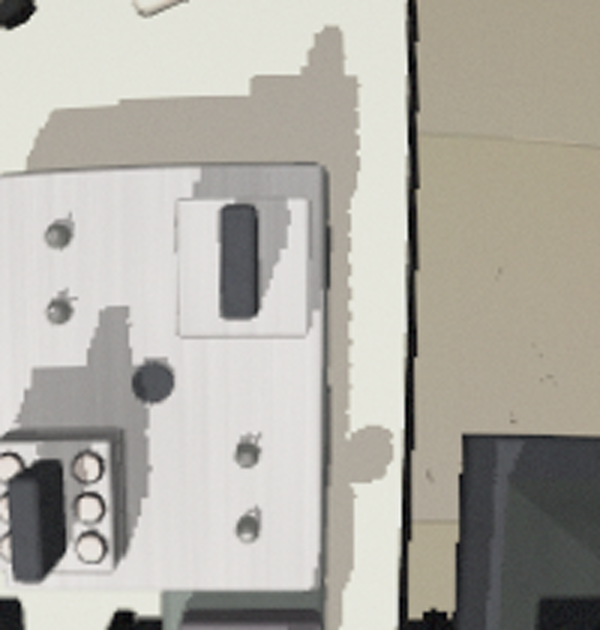

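```bash
cat >> stage.py <<'E'
def back_look():
    go((.345,-.22,.30),180,0);go((.345,.0,.30),180,0)
    env.goto([.385,.03,.30],tool(-90));env.dwell(.2)
    f=grab("wrist");return f
E
python3 - <<'E'
from stage import *
import h
plan([((.345,-.22,.30),180,0),((.345,0,.30),180,0),((.385,.03,.319),-90,0)])
f=back_look();save(f,"w8",(40,240,150,500),2.2)
print(fit_fin(f,(.4443,.069,-2.6)),fit_fin(f,(.445,-.032,-10)),st())
E
```

```text
[ 0.345 -0.22   0.3  ] 180 0 [-10.0, -2.0, -21.0, 0.0, -71.0, 10.0] {'mic': np.float64(0.007), 'yel': np.float64(0.405), 'mic2': np.float64(0.184), 'low': np.float64(0.351)}
[0.345 0.    0.3  ] 180 0 [28.0, -10.0, -28.0, 0.0, -72.0, -28.0] {'mic': np.float64(0.021), 'yel': np.float64(0.251), 'mic2': np.float64(0.285), 'low': np.float64(0.351)}
[0.385 0.03  0.319] -90 0 [29.0, -5.0, -21.0, 0.0, -74.0, 61.0] {'mic': np.float64(0.018), 'yel': np.float64(0.206), 'mic2': np.float64(0.471), 'low': np.float64(0.351)}
(array([ 0.44501006,  0.06914385, -4.24655028]), np.float64(0.8766826120814328), 446) (array([ 0.44478114, -0.03212477, -9.02430234]), np.float64(0.8781584798868001), 490) t=46.0 op=0.502 F=[ 0.4  0.  -0.5] pos=[0.3849 0.0299 0.3   ]
```

View pics/w8.png

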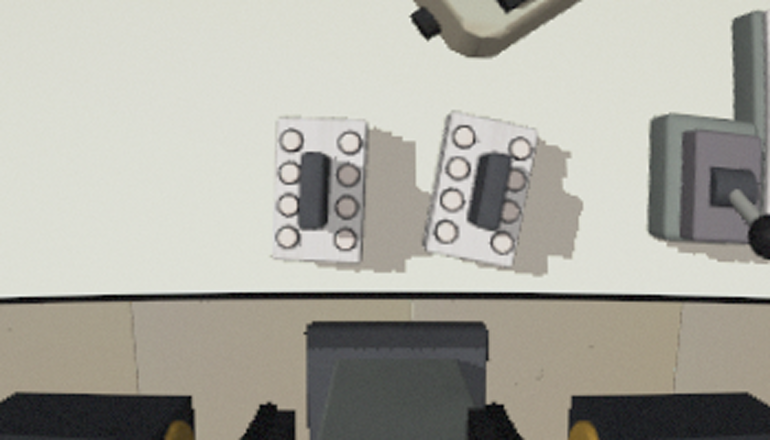

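```bash
python3 - <<'E'
from stage import *
pick_stage((.4447,.0690,-3.2))
env.goto([.43,.27+.066,.30],tool(180));env.dwell(.2)
f=grab("wrist");save(f,"w9")
r=fit_fin(f,(.43,.27,90));print(r,st())
t=-25
x,y=r[0][:2]
plan([((x,y,.18),180,t),((x,y,.07),180,t)]+carry_way(2,t)+[((*SEATS[2],.128),180,t)])
E
```

```text
down False t=47.6 op=0.501 F=[0.5 0.6 0.8] pos=[0.4454 0.0693 0.0519]
t=48.3 op=0.156 F=[-0.3  0.5  0.9] pos=[0.4446 0.0689 0.051 ]
t=50.7 op=0.158 F=[ 0.5  0.5 -4.9] pos=[0.4299 0.2696 0.1406]
touch True t=51.9 op=0.157 F=[-0.8 -0.   4. ] pos=[0.4299 0.27   0.051 ]
(array([ 0.42891888,  0.26938771, 89.75211677]), np.float64(0.7975307020424246), 345) t=54.3 op=0.499 F=[-0.4  0.5  0.5] pos=[0.4298 0.3353 0.2985]
[0.429 0.269 0.18 ] 180 -25 [37.0, 11.0, -20.0, -27.0, -47.0, -21.0] {'mic': np.float64(-0.008), 'yel': np.float64(0.075), 'mic2': np.float64(0.619), 'low': np.float64(0.21)}
[0.429 0.269 0.07 ] 180 -25 [36.0, 20.0, -24.0, -36.0, -36.0, -8.0] {'mic': np.float64(-0.01), 'yel': np.float64(0.074), 'mic2': np.float64(0.619), 'low': np.float64(0.1)}
[0.36 0.17 0.24] 180 -25 [31.0, -3.0, -25.0, -26.0, -57.0, -19.0] {'mic': np.float64(-0.008), 'yel': np.float64(0.076), 'mic2': np.float64(0.542), 'low': np.float64(0.1)}
[0.345 0.05  0.24 ] 180 -25 [12.0, -4.0, -26.0, -27.0, -65.0, -1.0] {'mic': np.float64(0.023), 'yel': np.float64(0.166), 'mic2': np.float64(0.436), 'low': np.float64(0.27)}
[ 0.345 -0.17   0.24 ] 180 -25 [-21.0, 6.0, -16.0, -24.0, -78.0, 28.0] {'mic': np.float64(0.021), 'yel': np.float64(0.215), 'mic2': np.float64(0.251), 'low': np.float64(0.27)}
[ 0.42 -0.32  0.24] 180 -25 [-32.0, 22.0, 3.0, -21.0, -86.0, 36.0] {'mic': np.float64(0.008), 'yel': np.float64(0.379), 'mic2': np.float64(0.096), 'low': np.float64(0.27)}
[ 0.543 -0.381  0.21 ] 180 -25 [-31.0, 35.0, 22.0, -21.0, -91.0, 33.0] {'mic': np.float64(0.071), 'yel': np.float64(0.479), 'mic2': np.float64(-0.032), 'low': np.float64(0.24)}
[ 0.543 -0.381  0.128] 180 -25 [-31.0, 39.0, 17.0, -21.0, -82.0, 37.0] {'mic': np.float64(0.038), 'yel': np.float64(0.509), 'mic2': np.float64(-0.043), 'low': np.float64(0.158)}
```

View pics/w9.png

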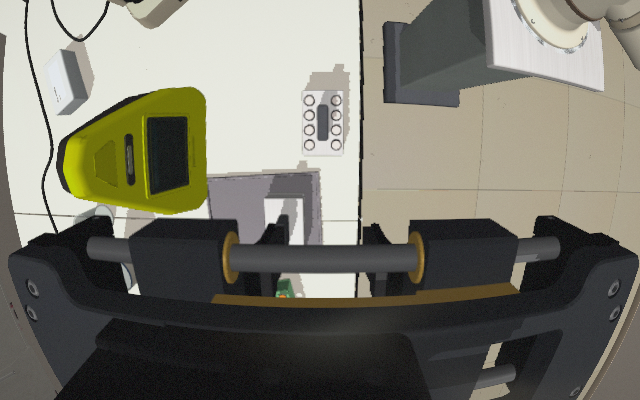

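```bash
python3 - <<'E'
from stage import *
t=-20
tilt_pick((.4295,.2698),t)
for w in carry_way(2,t): go(*w)
insert(2,t)
E
```

```text
down False t=56.0 op=0.499 F=[ 0.3  0.4 -0.7] pos=[0.43   0.2767 0.0529]
t=56.7 op=0.159 F=[-0.1 -0.2  0.2] pos=[0.4298 0.2764 0.0523]
t=57.7 op=0.159 F=[-0.2 -0.  -5.3] pos=[0.4285 0.2757 0.1807]
t=61.7 op=0.161 F=[ 0.8 -0.2 -3.7] pos=[ 0.5437 -0.3753  0.1293]
insert False t=62.8 op=0.154 F=[-0.5  1.   0.1] pos=[ 0.5435 -0.3747  0.1104]
```

```bash
python3 - <<'E'
from stage import *
env.gripper_to(.5);print(st())
line((*SEATS[2],.24),180,-20,.15)
go((.42,-.36,.27),180,-20)
env.goto([.44,-.30,.33],tool(180));env.dwell(.1)
f=grab("wrist");save(f,"w10",(20,230,230,430),3)
f=back_look();save(f,"w11",(40,240,150,500),2.2)
print(fit_fin(f,(.445,-.032,-10)),st())
E
```

```text
t=63.6 op=0.504 F=[0.8 0.2 0.1] pos=[ 0.5434 -0.3748  0.1096]
(array([  0.44497029,  -0.03225074, -10.28929522]), np.float64(0.8806982038957754), 491) t=68.8 op=0.499 F=[0.8 0.2 0.2] pos=[0.385  0.0299 0.3   ]
```

View pics/w10.png

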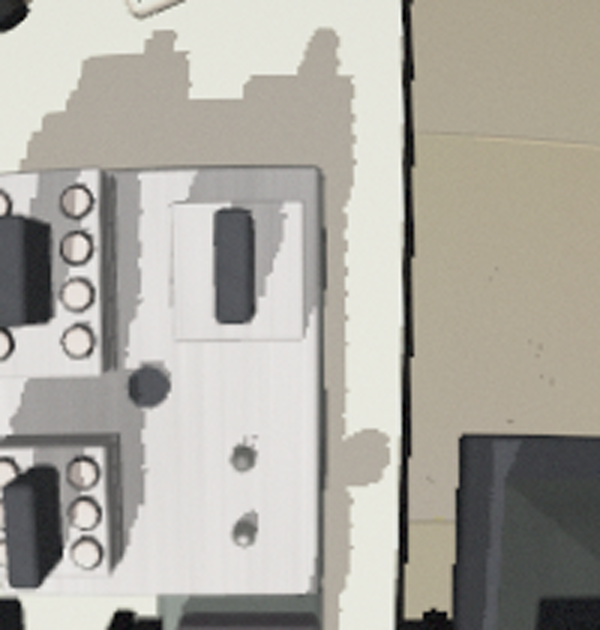

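View pics/w11.png

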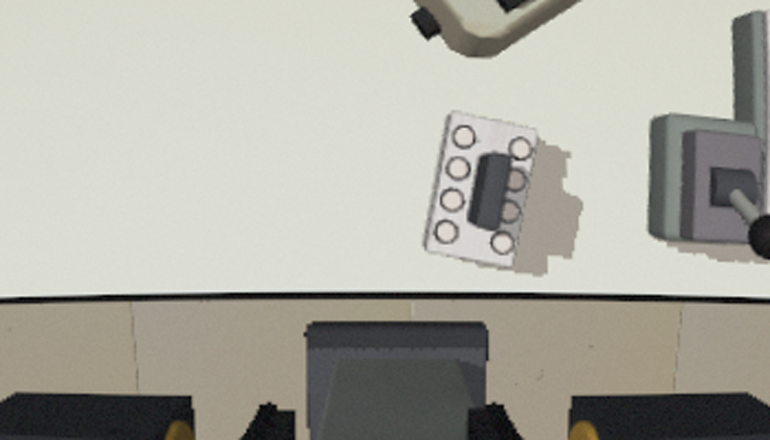

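```bash
python3 - <<'E'
from stage import *
pick_stage((.4450,-.0323,-9.7))
env.goto([.43,.27+.066,.30],tool(180));env.dwell(.2)
f=grab("wrist");save(f,"w12")
r=fit_fin(f,(.43,.27,90));print(r,st())
x,y=r[0][:2]
plan([((x,y,.18),180,T),((x,y,.07),180,T)]+carry_way(1,T)+[((*SEATS[1],.128),180,T)])
E
```

```text
down False t=70.5 op=0.499 F=[0.3 0.8 0. ] pos=[ 0.4458 -0.032   0.0519]
t=71.1 op=0.156 F=[-0.6 -0.7  0.3] pos=[ 0.4449 -0.0324  0.051 ]
t=73.7 op=0.157 F=[ 0.2 -0.6 -3.3] pos=[0.4299 0.2695 0.1406]
touch True t=74.9 op=0.160 F=[-0.1 -0.1  4. ] pos=[0.4298 0.27   0.0509]
(array([ 0.42819411,  0.26962972, 89.94465997]), np.float64(0.78247714266921), 338) t=77.3 op=0.502 F=[0.3 0.2 0.1] pos=[0.4298 0.3353 0.2984]
[0.428 0.27  0.18 ] 180 -35 [30.0, 11.0, -18.0, -41.0, -49.0, -5.0] {'mic': np.float64(-0.024), 'yel': np.float64(0.077), 'mic2': np.float64(0.577), 'low': np.float64(0.2)}
[0.428 0.27  0.07 ] 180 -35 [27.0, 22.0, -22.0, -51.0, -41.0, 11.0] {'mic': np.float64(-0.017), 'yel': np.float64(0.074), 'mic2': np.float64(0.577), 'low': np.float64(0.09)}
[0.36 0.17 0.24] 180 -35 [21.0, -2.0, -24.0, -38.0, -60.0, -4.0] {'mic': np.float64(-0.017), 'yel': np.float64(0.077), 'mic2': np.float64(0.499), 'low': np.float64(0.09)}
[0.345 0.05  0.24 ] 180 -35 [2.0, -1.0, -24.0, -37.0, -71.0, 12.0] {'mic': np.float64(0.023), 'yel': np.float64(0.166), 'mic2': np.float64(0.395), 'low': np.float64(0.26)}
[ 0.345 -0.17   0.24 ] 180 -35 [-28.0, 11.0, -12.0, -31.0, -86.0, 35.0] {'mic': np.float64(0.021), 'yel': np.float64(0.221), 'mic2': np.float64(0.217), 'low': np.float64(0.26)}
[ 0.42 -0.32  0.24] 180 -35 [-36.0, 26.0, 9.0, -28.0, -95.0, 39.0] {'mic': np.float64(0.015), 'yel': np.float64(0.382), 'mic2': np.float64(0.068), 'low': np.float64(0.26)}
[ 0.455 -0.276  0.21 ] 180 -35 [-31.0, 26.0, 6.0, -29.0, -90.0, 37.0] {'mic': np.float64(0.035), 'yel': np.float64(0.431), 'mic2': np.float64(0.062), 'low': np.float64(0.23)}
[ 0.455 -0.276  0.128] 180 -35 [-31.0, 31.0, 1.0, -30.0, -81.0, 42.0] {'mic': np.float64(0.029), 'yel': np.float64(0.431), 'mic2': np.float64(0.061), 'low': np.float64(0.148)}
```

View pics/w12.png

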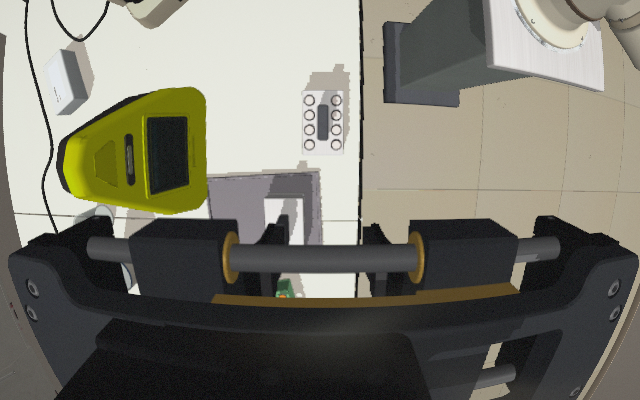

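```bash
python3 - <<'E'
from stage import *
tilt_pick((.4293,.2700),T)
for w in carry_way(1,T): go(*w)
insert(1,T)
E
```

```text
down False t=79.2 op=0.502 F=[0.1 0.5 0.2] pos=[0.4297 0.2813 0.055 ]
t=79.8 op=0.155 F=[1.5 0.9 0.9] pos=[0.4296 0.2809 0.0546]
t=80.8 op=0.160 F=[ 0.1  0.1 -3.2] pos=[0.4284 0.2805 0.183 ]
t=84.6 op=0.157 F=[ 0.4  0.7 -4.3] pos=[ 0.4557 -0.266   0.131 ]
insert False t=85.7 op=0.158 F=[-1.4  1.   3.3] pos=[ 0.4552 -0.2652  0.1126]
```

```bash
python3 - <<'E'
from stage import *
env.gripper_to(.5);print(st())
line((*SEATS[1],.24),180,T,.15)
go((.42,-.36,.27),180,-20)
env.goto([.4,-.4,.33],tool(180));env.goto([.5,-.26,.33],tool(180));env.dwell(.2)
f=grab("wrist");save(f,"w13",(40,250,250,400),2.8)
for s in SEATS: print(s,SEATS[s],fit_fin(f,(*SEATS[s],90),zb=.058))
k=(0,0);print(st());g=grab("scene");save(g,"s13")
import pickle;pickle.dump(f,open("w13.pkl","wb"))
E
```

```text
t=86.5 op=0.499 F=[0.1 0.1 0.5] pos=[ 0.4554 -0.2654  0.1119]
0 (0.4554, -0.3813) (array([ 0.45745821, -0.38052912, 87.46922547]), np.float64(0.8525716886663632), 531)
1 (0.4554, -0.2763) (array([ 0.45439034, -0.2775986 , 92.61727561]), np.float64(0.8687670095484109), 532)
2 (0.5434, -0.3813) (array([ 0.54237832, -0.38152264, 92.18153688]), np.float64(0.8828132066938037), 551)
3 (0.5434, -0.2763) (array([ 0.54171485, -0.27685341, 90.05138952]), np.float64(0.8808942152569716), 540)
t=89.3 op=0.502 F=[-0.4  0.5 -0.1] pos=[ 0.4994 -0.261   0.3298]
```

View pics/w13.png

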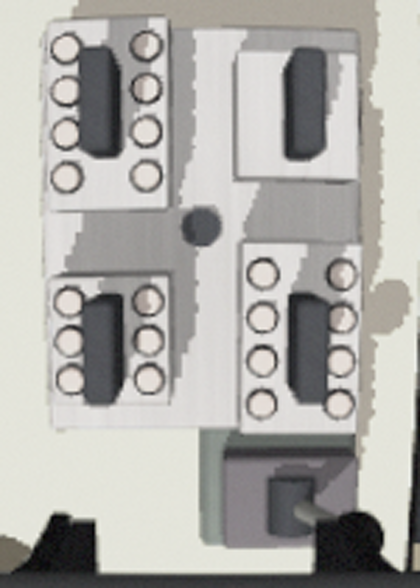

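View pics/s13.png

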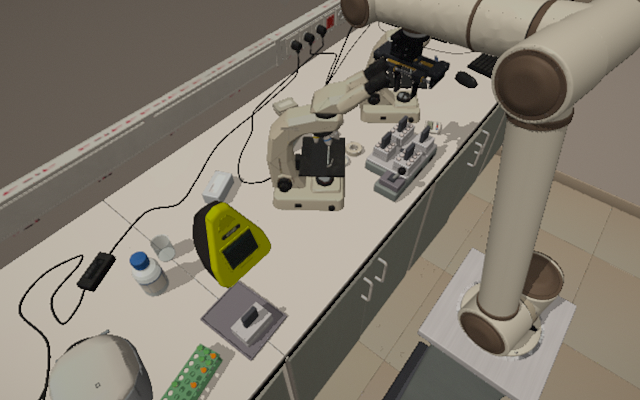

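```bash
python3 - <<'E'
from stage import *
import h
B={"mic":((.488,-.19,.395),(.9,.13,.47)),"micb":((.535,-.12,0),(.9,.1,.4)),"fin1":((.448,-.298,0),(.463,-.254,.143)),"fin3":((.536,-.298,0),(.551,-.254,.143)),"blk1":((.427,-.322,0),(.484,-.231,.108)),"mic2":((.55,-.9,0),(.9,-.53,.45))}
h.BOXES=B
o0=h.margin
res=[]
for a in range(0,360,15):
  for t in range(0,50,5):
    ms=[];js=[]
    for x in(.385,.43,.475):
        j=env.inverse_kinematics([x,-.187,.113],tool(a,t))
        if j is None: break
        m=h.margin(j); ms.append(min(v for k,v in m.items() if k not in("low","blk1")));js.append(np.round(j))
        # blk sample pts in margin (carried block) are spurious here
    if len(ms)==3: res.append((min(ms),a,t,[round(float(v),3) for v in ms],js[1].tolist()))
res.sort(key=lambda r:-r[0])
for r in res[:15]: print(r)
f=__import__("pickle").load(open("w13.pkl","rb"))
kp=(250+365/2.8,40+530/2.8)
for z in(.11,.117,.125): print(toplane(f,*kp,z))
E
```

```text
(np.float64(0.037249223334207104), 270, 25, [0.045, 0.037, 0.041], [-5.0, 6.0, -43.0, -8.0, -16.0, 102.0])
(np.float64(0.03700909135852063), 270, 30, [0.047, 0.037, 0.042], [-7.0, 5.0, -43.0, -16.0, -12.0, 111.0])
(np.float64(0.031624581552620934), 270, 20, [0.043, 0.038, 0.032], [-5.0, 7.0, -41.0, -4.0, -22.0, 98.0])
(np.float64(0.028002359669020593), 270, 35, [0.05, 0.037, 0.028], [-11.0, 5.0, -40.0, -32.0, -12.0, 130.0])
(np.float64(0.0244875116526736), 255, 20, [0.042, 0.028, 0.024], [-1.0, 6.0, -50.0, 18.0, -15.0, 60.0])
(np.float64(0.020159763681593), 285, 45, [0.055, 0.044, 0.02], [-36.0, 10.0, -31.0, -66.0, -37.0, -167.0])
(np.float64(0.017914714394302478), 255, 15, [0.039, 0.027, 0.018], [-1.0, 7.0, -43.0, 8.0, -25.0, 69.0])
(np.float64(0.011843220520101172), 270, 15, [0.042, 0.038, 0.012], [-4.0, 8.0, -39.0, -2.0, -28.0, 96.0])
(np.float64(0.007140100018074913), 300, 45, [0.058, 0.037, 0.007], [-39.0, 14.0, -26.0, -60.0, -49.0, -160.0])
(np.float64(0.0050826048225169895), 270, 40, [0.052, 0.037, 0.005], [-20.0, 5.0, -37.0, -52.0, -16.0, 156.0])
(np.float64(0.004403257247822645), 255, 10, [0.037, 0.026, 0.004], [-2.0, 9.0, -38.0, 4.0, -33.0, 74.0])
(np.float64(0.003052429475147833), 315, 45, [0.048, 0.011, 0.003], [-39.0, 19.0, -20.0, -54.0, -60.0, -154.0])
(np.float64(0.0027201977250564946), 315, 40, [0.048, 0.009, 0.003], [-35.0, 17.0, -21.0, -50.0, -56.0, -160.0])
(np.float64(0.0011452788869200647), 330, 45, [0.019, 0.001, 0.001], [-37.0, 23.0, -14.0, -49.0, -69.0, -148.0])
(np.float64(4.111099113357497e-07), 330, 40, [0.018, 0.0, 0.003], [-34.0, 21.0, -15.0, -45.0, -65.0, -152.0])
[ 0.42259289 -0.18775322  0.11      ]
[ 0.42400082 -0.19032154  0.117     ]
[ 0.42560988 -0.19325676  0.125     ]
```

```bash
python3 - <<'E'
from stage import *
import h
h.BOXES={"mic":((.488,-.19,.395),(.9,.13,.47)),"micb":((.535,-.12,0),(.9,.1,.4)),"fin1":((.448,-.298,0),(.463,-.254,.143)),"fin3":((.536,-.298,0),(.551,-.254,.143)),"fin0":((.448,-.403,0),(.463,-.359,.143))}
q=env.read_state()["joint_positions"]
for p,a,t in [((.40,-.36,.32),180,0),((.36,-.30,.30),225,10),((.365,-.19,.24),270,20),((.365,-.188,.106),270,20),((.43,-.188,.106),270,20),((.46,-.188,.106),270,20),((.485,-.188,.106),270,20)]:
    j=env.inverse_kinematics(list(p),tool(a,t))
    if j is None: print(p,None);continue
    print(p,a,t,np.round(j).tolist(),pathm(q,np.array(j)),[x.round(2).tolist() for x in skel(j)[:3]]);q=np.array(j)
E
```

```text
(0.4, -0.36, 0.32) 180 0 [-25.0, 10.0, -2.0, 0.0, -78.0, 25.0] {'mic': np.float64(0.033), 'micb': np.float64(0.091), 'fin1': np.float64(0.127), 'fin3': np.float64(0.137), 'fin0': np.float64(0.127), 'low': np.float64(0.39)} [[0.09, -0.04, 0.72], [0.47, -0.21, 0.63], [0.4, -0.36, 0.63]]
(0.36, -0.3, 0.3) 225 10 [-17.0, -2.0, -21.0, 5.0, -62.0, 60.0] {'mic': np.float64(0.069), 'micb': np.float64(0.152), 'fin1': np.float64(0.12), 'fin3': np.float64(0.165), 'fin0': np.float64(0.124), 'low': np.float64(0.362)} [[-0.02, 0.01, 0.73], [0.36, -0.11, 0.59], [0.32, -0.26, 0.6]]
(0.365, -0.19, 0.24) 270 20 [-6.0, -10.0, -35.0, -3.0, -45.0, 98.0] {'mic': np.float64(0.062), 'micb': np.float64(0.123), 'fin1': np.float64(0.082), 'fin3': np.float64(0.148), 'fin0': np.float64(0.121), 'low': np.float64(0.293)} [[-0.1, 0.01, 0.72], [0.28, -0.03, 0.54], [0.26, -0.19, 0.53]]
(0.365, -0.188, 0.106) 270 20 [-6.0, 2.0, -48.0, -6.0, -21.0, 101.0] {'mic': np.float64(0.125), 'micb': np.float64(0.128), 'fin1': np.float64(0.05), 'fin3': np.float64(0.128), 'fin0': np.float64(0.112), 'low': np.float64(0.159)} [[0.02
[... 228 characters left out ...]
, 'fin0': np.float64(0.087), 'low': np.float64(0.159)} [[0.07, -0.01, 0.72], [0.35, -0.03, 0.4], [0.33, -0.19, 0.39]]
(0.46, -0.188, 0.106) 270 20 [-5.0, 10.0, -38.0, -4.0, -22.0, 98.0] {'mic': np.float64(0.044), 'micb': np.float64(0.051), 'fin1': np.float64(0.037), 'fin3': np.float64(0.051), 'fin0': np.float64(0.087), 'low': np.float64(0.159)} [[0.1, -0.01, 0.72], [0.38, -0.03, 0.4], [0.36, -0.19, 0.39]]
(0.485, -0.188, 0.106) 270 20 [-4.0, 12.0, -36.0, -4.0, -22.0, 97.0] {'mic': np.float64(0.021), 'micb': np.float64(0.039), 'fin1': np.float64(0.027), 'fin3': np.float64(0.038), 'fin0': np.float64(0.081), 'low': np.float64(0.159)} [[0.12, -0.01, 0.71], [0.4, -0.03, 0.4], [0.38, -0.19, 0.39]]
```

```bash
python3 - <<'E'
from stage import *
env.goto([.40,-.36,.32],tool(180));env.goto([.36,-.30,.30],tool(225,10))
env.gripper_to(0)
env.goto([.365,-.19,.24],tool(270,20))
env.move_straight([.365,-.189,.108],None,.12)
f=grab("wrist");save(f,"w14");print(st())
for x in(.43,.445,.46,.472,.48,.486):
    h=env.move_straight([x,-.189,.108],None,.05,10);print(x,h,st())
    if h: break
f=grab("wrist");save(f,"w15");t=grab("top");save(t,"t15",(150,280,350,520),4)
E
```

```text
t=93.5 op=0.006 F=[-0.1 -0.2  1. ] pos=[ 0.3656 -0.1891  0.1087]
0.43 False t=95.0 op=0.007 F=[-0.6  0.8 -0.6] pos=[ 0.43   -0.189   0.1081]
0.445 False t=95.4 op=0.006 F=[-0.4  0.2 -0.4] pos=[ 0.4458 -0.1891  0.1082]
0.46 False t=95.9 op=0.007 F=[-0.6  0.3 -1.4] pos=[ 0.4601 -0.1889  0.1077]
0.472 True t=96.1 op=0.005 F=[-1.3  0.7  0.3] pos=[ 0.4647 -0.1884  0.1054]
```

View pics/w14.png

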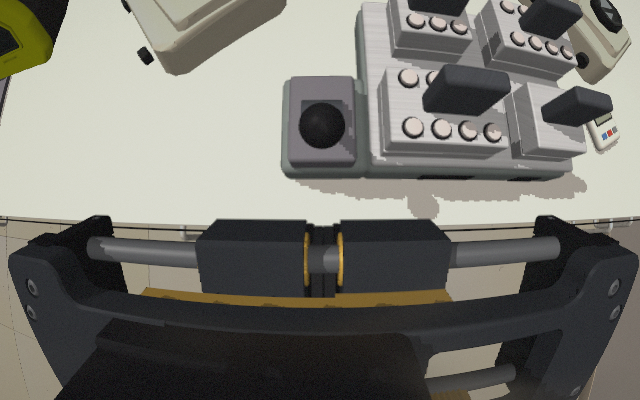

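View pics/w15.png

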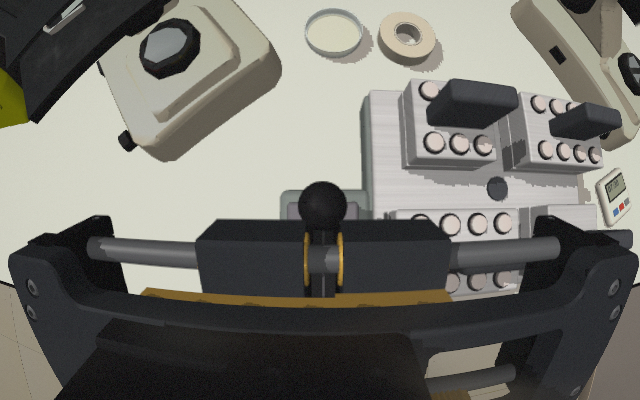

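```bash
python3 - <<'E'
from stage import *
f=grab("wrist")
for z in(.105,.112,.118): print(z,toplane(f,322,203,z).round(4))
h=env.move_straight([.475,-.189,.108],None,.03,20);print(h,st())
env.move_straight([.40,-.189,.115],None,.15)
env.move_straight([.365,-.189,.24],None,.2)
f=grab("wrist");save(f,"w16")
f=grab("scene");save(f,"s16",(60,260,320,480),4);t=grab("top");save(t,"t16",(150,280,350,520),4)
E
```

```text
0.105 [ 0.4856 -0.1877  0.105 ]
0.112 [ 0.4851 -0.1877  0.112 ]
0.118 [ 0.4846 -0.1878  0.118 ]
True t=96.7 op=0.003 F=[-3.4  0.6  5.7] pos=[ 0.4647 -0.1882  0.1039]
```

View pics/w16.png

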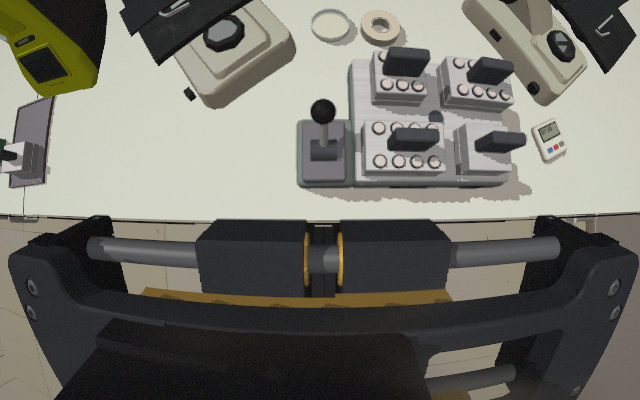

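View pics/s16.png

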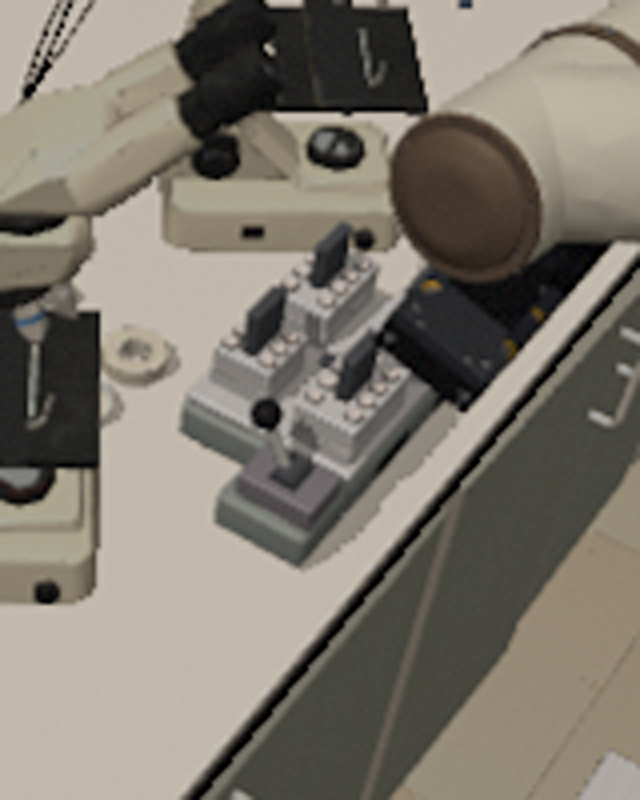

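```bash
python3 - <<'E'
from stage import *
f=grab("wrist");g=grab("scene");t=grab("top")
print(tri([(f,(322,111)),(g,(386.5,163.25))]))
im=t["image"];save(t,"t17",(150,280,350,520),4)
print("base slot",toplane(f,322,150,.07))
for s in (1,0,2,3): print(s,fit_fin(f,(*SEATS[s],90),zb=.058)[:2])
E
```

```text
(array([ 0.48298591, -0.18689372,  0.11934771]), np.float64(0.0007956922484789325))
base slot [ 0.45334208 -0.18630133  0.07      ]
1 (array([ 0.45350172, -0.27626347, 91.49296407]), np.float64(0.9230300519144995))
0 (array([ 0.45602827, -0.3786082 , 94.56962591]), np.float64(0.9025010597710894))
2 (array([ 0.54017397, -0.37912239, 93.43600168]), np.float64(0.9046000695763868))
3 (array([ 0.53999391, -0.27601989, 89.59482513]), np.float64(0.9252178863925021))
```

View pics/t17.png

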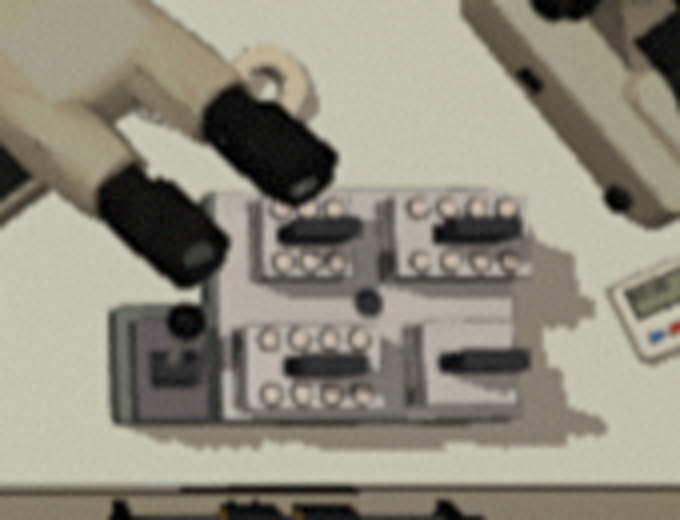

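```bash
python3 - <<'E'
from stage import *
env.move_straight([.42,-.189,.114],None,.15)
h=env.move_straight([.485,-.189,.114],None,.04,14);print(h,st())
env.move_straight([.40,-.189,.12],None,.15)
env.move_straight([.365,-.189,.24],None,.2);env.dwell(.3)
f=grab("wrist");g=grab("scene");save(f,"w18",(80,200,270,390),5);save(g,"s18",(130,200,350,430),7)
print(st())
E
```

```text
True t=100.6 op=0.005 F=[ 0.2  0.2 -0. ] pos=[ 0.4627 -0.1884  0.1113]
t=102.3 op=0.008 F=[-0.2 -0.7 -0.5] pos=[ 0.365  -0.189   0.2395]
```

View pics/w18.png

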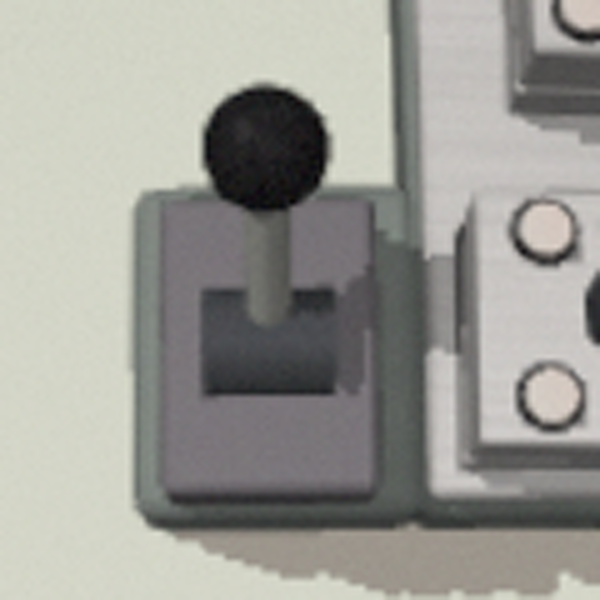

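View pics/s18.png

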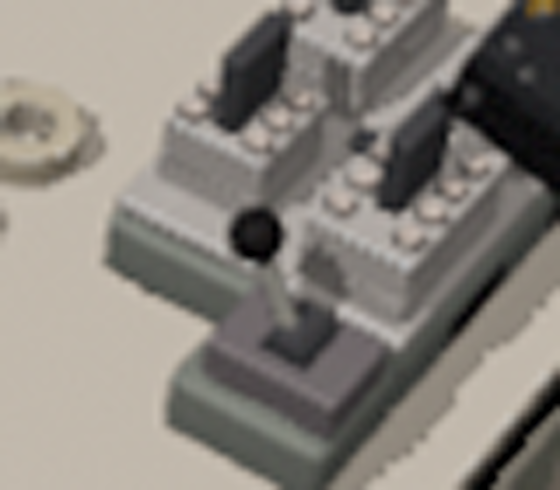

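```bash
python3 - <<'E'
from stage import *
print(env.close_job())
E
```

```text
the job is handed in; nothing more can be done
None
```

The shaker is loaded, the run lever is over at the back, and I handed the job in at about 102 s of the 210 s. No verdict was reported.

Three sample blocks were there: two long and one short.

| Block | Where it ended up |
|---|---|
| Long samples | seats 1 and 2, diagonally opposite each other |
| Short sample | seat 3, opposite the short balance block |
| Short balance block | seat 0, not moved |
| Long balance block | upright in the parking tray |

With the gripper held upright, the arm would have hit the microscope's eyepieces at the shaker. I turned each sample block round on a clear spot and re-gripped it with the gripper tilted 20 or 35° before placing it.

**Last checks**
- **Blocks seated:** the gripper height at each insertion put the undersides at about 58 mm, which is the platform height. The last pictures show all four seats filled and the long balance block standing inside the tray rim.
- **Block positions:** from straight above the platform, fitting the fins in the picture put all four blocks within about 2.2 mm of their seats and 2.6° of straight. The same fit from the final, more oblique viewpoint gave up to 4.3 mm and 4.6°. I put that down to the viewing angle and did not measure it again.
- **Lever:** two pushes stopped at nearly the same place (within 2 mm), and the knob had moved 52 to 60 mm depending on the measurement, about 1 rad. I could not read the lever angle directly.
- **Microscope height:** I measured the eyepieces at about 0.40 to 0.46 m up, where the task says 0.35 to 0.41 m. I kept clear using the measured position.
- **Bystanders:** the petri dish and tape were not touched. The gripper was clear of everything when I handed in.

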